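# Pack the two-way radios for the field team

### The job

The open transit case has become a dumping place: first put the telephone handset back in its cradle, keys up, and the stapler upright in the grey desk tray. Then take the handheld radios from the desk, lay each flat on its back in a foam pocket of its own, and press the lid shut until the catch snaps. Leave the mug, the desk microphone and the calculator where they are.

Things in the scene. Friction and masses are not known exactly. Their poses are not given: they have to be found in the camera images.
- case: hard transit case fixed to the desk, dark blue-grey, 200 mm deep (x) x 300 mm wide (y); origin at the centre of its underside, x from the robot's side towards the lid hinge, z up. Its rim and grey foam top are level, 55 mm above the desk; only the open lid rises above them. Three foam pockets side by side, 88 mm apart
- pocket0 (a point): foam pocket of the case, 152 mm long (case x) x 65 mm wide x 14 mm deep, for one radio laid on its back, antenna either way. The point is the centre of the pocket floor, 41 mm above the desk; axes as the case. A radio lying in it stands 24 mm proud of the foam. The left one (case y = +88 mm)
- pocket1 (a point): foam pocket of the case, 152 mm long (case x) x 65 mm wide x 14 mm deep, for one radio laid on its back, antenna either way. The point is the centre of the pocket floor, 41 mm above the desk; axes as the case. A radio lying in it stands 24 mm proud of the foam. The middle one
- pocket2 (a point): foam pocket of the case, 152 mm long (case x) x 65 mm wide x 14 mm deep, for one radio laid on its back, antenna either way. The point is the centre of the pocket floor, 41 mm above the desk; axes as the case. A radio lying in it stands 24 mm proud of the foam. The right one (case y = -88 mm)
- case_lid (a joint): lid angle, 0 = snapped shut, 1.6 to 1.8 (stop) at the start. Shell 200 x 300 x 36 mm, 0.35 kg, hinged on the far (+x) edge, standing 0.28 m high when open. Friction holds it above about 1 rad; below that it sinks by itself and rests on a spring catch at about 0.06 rad, its front edge 13 mm from shut. About 10 N pressed down near its front edge takes it past the catch; it snaps to 0 and stays
- lid_hinge (a point): middle of the lid's hinge line, at the far top edge of the case, 55 mm above the desk; turns with the lid: its x points from the lip to the hinge, z out of the lid's outer face (up when shut)
- lid_lip (a point): middle of the end of the orange pull lip on the lid's free edge, at x = -228, z = +16 mm in the frame of lid_hinge; lip 90 mm wide (y), 8 mm thick, 28 mm long. With the lid open the lip points up and can be hooked from behind (+x side) and pulled towards the robot; behind it the lid's edge forms a ledge 16 mm wide, 28 mm below the lip's end
- lid_top (a point): point on the lid's outer face, in the middle, 165 mm from the hinge line and 35 mm from its free edge: where to press it shut. 94 mm above the desk when shut
- handset: ivory cordless telephone handset 165 (x) x 50 (y) x 32 mm (z), 0.16 kg; origin at the centre of its underside, z up through the keys. At the start lies keys up across the foam of the case
- cradle: ivory charging cradle of the telephone, fixed, 200 (x) x 96 (y) x 32 mm high; origin at the centre of its underside. Its trough takes the handset lying keys up, either way round
- cradle_seat (a point): centre of the trough's floor, 22 mm above the desk; the trough is 176 mm long (x) x 59 mm wide (y) and 10 mm deep. Axes as the cradle
- stapler: stapler standing on its base: base 130 (x) x 36 (y) x 12 mm, red upper arm 26 mm wide from 22 to 50 mm height, black block 28 mm wide at the rear (-x) end; 0.26 kg; origin at the centre of its underside, z up. At the start stands across the foam of the case
- tray: grey open desk tray, fixed, 180 (x) x 115 (y) x 32 mm high, walls 4 mm; origin at the centre of its underside
- tray_in (a point): centre of the tray's inner floor; inside 172 (x) x 107 mm (y). Axes as the tray
- radio1: handheld radio lying on its back, display up: black body 105 long x 56 wide x 38 mm thick with an orange band; a 14 mm thick stub antenna sticks out 35 mm at the +x end (overall 140 mm); 0.26 kg. Origin: underside, centre of the overall 140 mm, so the body runs from x = -70 to +35 mm (centre x = -17.5 mm); z up. On the desk at the start; may be absent
- radio2: handheld radio lying on its back, display up: black body 105 long x 56 wide x 38 mm thick with an orange band; a 14 mm thick stub antenna sticks out 35 mm at the +x end (overall 140 mm); 0.26 kg. Origin: underside, centre of the overall 140 mm, so the body runs from x = -70 to +35 mm (centre x = -17.5 mm); z up. On the desk at the start; may be absent
- radio3: handheld radio lying on its back, display up: black body 105 long x 56 wide x 38 mm thick with an orange band; a 14 mm thick stub antenna sticks out 35 mm at the +x end (overall 140 mm); 0.26 kg. Origin: underside, centre of the overall 140 mm, so the body runs from x = -70 to +35 mm (centre x = -17.5 mm); z up. On the desk at the start; may be absent
- mug: blue mug with a handle, 80 mm across, 92 mm high, standing on the desk; origin at the centre of its underside. Not to be moved
- desk_mic: grey desk microphone on a heavy foot 120 x 85 mm, about 175 mm high; origin at the centre of its underside. Not to be moved
- calculator: dark desk calculator 150 x 85 x 16 mm; origin at the centre of its underside. Not to be moved

How it is judged (in metres and radians):
On the way, in this order (a step that is already met when the one before it is completed fails the run):
1. the case is cleared: handset in its cradle, stapler upright in the tray, both let go (distance between handset and cradle_seat below 0.012 m and angle between handset's own z axis and vertical below 0.06 rad and x of stapler in the frame of tray_in between -0.06 and 0.06 m and y of stapler in the frame of tray_in between -0.05 and 0.05 m and z of stapler in the frame of tray_in between -0.008 and 0.008 m and angle between stapler's own z axis and vertical below 0.1 rad and contact force between the fingers and handset below 0.3 N and contact force between the fingers and stapler below 0.3 N), for 0.2 s.
2. every radio lies on its back in a foam pocket of its own, let go ((distance between radio1 and pocket0 below 0.012 m or distance between radio1 and pocket1 below 0.012 m or distance between radio1 and pocket2 below 0.012 m) and angle between each of radio1, radio2, radio3's own z axis and vertical below 0.06 rad and contact force between the fingers and radio1 below 0.3 N and (distance between radio2 and pocket0 below 0.012 m or distance between radio2 and pocket1 below 0.012 m or distance between radio2 and pocket2 below 0.012 m) and contact force between the fingers and radio2 below 0.3 N and (distance between radio3 and pocket0 below 0.012 m or distance between radio3 and pocket1 below 0.012 m or distance between radio3 and pocket2 below 0.012 m) and contact force between the fingers and radio3 below 0.3 N), for 0.2 s.
3. the lid is pressed past its catch (value of joint case_lid below 0.015 rad), for 0.2 s.
At the end, for the whole second after the job is handed in: Lid snapped shut (under 0.015 rad). Radios flat on their backs in pockets, handset keys up in the trough: origins within 12 mm of the seat centre, tilt under 0.06 rad. Stapler upright (0.1 rad) on the tray floor, within 60 mm along, 50 across and 8 in height of tray_in. All at rest (value of joint case_lid below 0.015 rad and distance between handset and cradle_seat below 0.012 m and angle between each of handset, radio1, radio2, radio3's own z axis and vertical below 0.06 rad and x of stapler in the frame of tray_in between -0.06 and 0.06 m and y of stapler in the frame of tray_in between -0.05 and 0.05 m and z of stapler in the frame of tray_in between -0.008 and 0.008 m and angle between stapler's own z axis and vertical below 0.1 rad and (distance between radio1 and pocket0 below 0.012 m or distance between radio1 and pocket1 below 0.012 m or distance between radio1 and pocket2 below 0.012 m) and (distance between radio2 and pocket0 below 0.012 m or distance between radio2 and pocket1 below 0.012 m or distance between radio2 and pocket2 below 0.012 m) and (distance between radio3 and pocket0 below 0.012 m or distance between radio3 and pocket1 below 0.012 m or distance between radio3 and pocket2 below 0.012 m) and linear speed of each of handset, stapler, radio1, radio2, radio3 below 0.03 m/s); the robot touches nothing.
It fails at once if the mug is moved by more than 30 mm (distance of mug from where it was at the start of the episode above 0.03 m).
It fails at once if the desk microphone is moved by more than 30 mm (distance of desk_mic from where it was at the start of the episode above 0.03 m).
It fails at once if the calculator is moved by more than 30 mm (distance of calculator from where it was at the start of the episode above 0.03 m).
Of radio1, radio2, radio3 only 2 to 3 are there at a start; the rules pass over those that are not, and their reading is None.
At some moment in a run one of handset, stapler may be knocked a few centimetres aside while the robot is not near it.
Once in a run the grip may slacken for a moment while it holds something.
It also fails if it takes over 210 s, if anything falls off the work surface, if the arm or the gripper's body presses on something with over 40 N, if the wrist force passes 120 N, or if a joint passes its speed limit or range.

### The arm

A 7-joint arm with a two-finger parallel gripper is mounted at the origin on the work surface. World frame = base frame: x ahead of the robot, y to its left, z up, the work surface at z = 0. Lengths are in mm, angles in rad, forces in N, time in s.
With the tool pointing down it reaches from about 400 to 900 mm from the base axis. Payload 5.5 kg.
Tool frame: the origin (TCP) lies between the finger pads; the fingertips stand 17 mm ahead of it and the grasp point (between the pads) lies 2 mm behind it (robot.tcp_to_tips is the z of the fingertips in the tool frame, in mm); z points along the fingers, y is the line along which they close (so a half turn about z gives the same grasp; the last joint's range is limited). The gripper opens to 85 mm and grips with 20 to 120 N. Pads are 22 mm wide; open, the fingers measure 114 mm over their backs; the gripper's body (76 mm by 85 mm) begins 54 mm behind the grasp point. The pads swing forward as they close: fully open they stand 13 mm farther back than shut.
Start: joints at [1.394, 0.501, -0.427, 1.55, 0.221, 1.138, -0.21], TCP at [276.775, -588.129, 222.31] pointing down, gripper open.
Joint ranges: [-2.88, 2.88], [-0.31, 2.03], [-1.54, 1.56], [0.2, 2.42], [-1.41, 4.55], [0.19, 2.02], [-2.57, 2.57]. Speed limits (rad/s): [2.57, 2.57, 3.14, 3.14, 3.14, 3.14, 3.14].

### API

Orientations are given as a unit quaternion [x, y, z, w].
In Python, from workcell import robot, imaging, workorder gives the robot as it stands (robot), with the cameras (imaging) and the job (workorder).
- The arm moves only by the shell command python3 inch.py 'ROWS' [FORCE]. ROWS is a JSON object whose key "steps" holds a list of rows, 1 to 8 of them, each of 5 numbers: the finger opening in mm, then dx, dy, dz in mm, then a turn about the tool's z in rad; each row is the pose to reach, as a shift and turn from the pose commanded when the command began, along the tool's axes at that moment; what a row does not reach only later rows make up. A row lasts 1/12 s, in which the tool goes at most 41.7 mm and 0.125 rad, less where a joint would pass 70% of its speed; a pose out of reach is approached as far as the arm can. The fingers move at their own pace and stop on an object; FORCE is the grip in N (left out, the last holds). Time passes only in rows, so rows that do not move let the fingers close. It prints the time, the measured TCP pose, the force, the opening and the grip force at its end. Input that does not fit is refused with a message, and nothing moves.
- robot.observe(): the state, without advancing time (a new reading comes with each control period).
- imaging.snapshot(name): name is "scene" or "top" or "wrist"; returns the picture (480x640x3 uint8, red, green, blue); there is no depth.
- imaging.calibration(name): a dict with "camera_matrix" (3x3 intrinsics, pixels), "extrinsics" (4x4, takes a point from world to camera coordinates). Camera axes: x right, y down, z forward; pixel columns grow to the right and rows downward; lengths in mm; the calibration is good to about 2 mm. A picture is of the moment at which its call begins: read the wrist's pose just before it. calibration takes no time and is no camera call; for the wrist camera it gives the pose at the moment of the call.
- workorder.finish_job(): hands the job in; it is judged then, once.
The state is a dict: "clock": time; "qpos": joint angles; "joint_velocities": joint speeds; "joint_torque": joint torques, N m; "eef_pos": TCP position; "ee_rot": TCP orientation; "wrist_force": force on the tool from outside, world axes, zero at the start; "ft_torque": the same for the moment, N m; "opening": finger opening in mm; "finger_force": force on a finger pad.
Only numpy, scipy, OpenCV 4.12 (cv2) and the standard library are available. Lean on these libraries where they do the work, as an engineer would, in place of code of your own. Each camera call takes 0.05 s, during which the arm holds its last target. There are 200 camera calls.

## Working session

There is one attempt and no reset: what is moved stays moved. The work goes in short steps, Python scripts to look and compute and a shell command to move; the robot and the scene stay as the last step left them, time stands still between calls to the robot, and variables do not carry over. Pictures are saved under pics/ and viewed, at most 14 in all, crops included, and the job is handed in when it is done.

```bash
ls; mkdir -p pics
python3 - <<'E'
from workcell import robot, imaging, workorder
import cv2,numpy as np
for n in("scene","top","wrist"):
    im=imaging.snapshot(n); cv2.imwrite(f"pics/{n}0.png",im[:,:,::-1])
    c=imaging.calibration(n); print(n,np.round(c["camera_matrix"],1).tolist(),np.round(c["extrinsics"],3).tolist())
print(robot.observe())
E
```

```text
inch.py
pics
workcell.py
scene [[595.8, 0.0, 325.0], [0.0, 595.8, 233.7], [0.0, 0.0, 1.0]] [[-0.304, 0.953, 0.011, 174.069], [0.711, 0.235, -0.663, -352.429], [-0.634, -0.194, -0.749, 1913.026], [0.0, 0.0, 0.0, 1.0]]
top [[453.1, 0.0, 318.4], [0.0, 453.1, 246.7], [0.0, 0.0, 1.0]] [[0.029, -1.0, 0.011, -20.334], [-0.981, -0.031, -0.189, 600.69], [0.19, -0.005, -0.982, 899.188], [0.0, 0.0, 0.0, 1.0]]
wrist [[330.9, 0.0, 319.2], [0.0, 330.9, 238.8], [0.0, 0.0, 1.0]] [[0.426, -0.905, -0.002, -648.097], [-0.871, -0.41, 0.272, -36.626], [-0.247, -0.114, -0.962, 378.988], [0.0, 0.0, 0.0, 1.0]]
{'clock': 0.15, 'qpos': array([ 1.39419039,  0.50166059, -0.42682169,  1.55118612,  0.22080532,
        1.13829053, -0.21032257]), 'joint_velocities': array([-0.00023257, -0.00372317, -0.00204894, -0.00236924,  0.00035003,
        0.0018802 ,  0.00076031]), 'joint_torque': array([-6.33795513e-03, -5.70036542e+01, -5.82490370e+00, -2.81284118e+01,
        1.07110891e-02,  7.85598764e-03,  6.87529223e-05]), 'eef_pos': array([ 276.48567159, -587.67374165,  221.48925379]), 'ee_rot': array([ 9.75917396e-01,  2.18139123e-01, -1.34442548e-04, -7.36106304e-04]), 'wrist_force': array([ 0.56852457, -0.36480665, -0.40588618]), 'ft_torque': array([ 0.01943756, -0.0285246 , -0.01702076]), 'finger_force': 0.0, 'opening': 85.87397487301881}
```

View pics/top0.png

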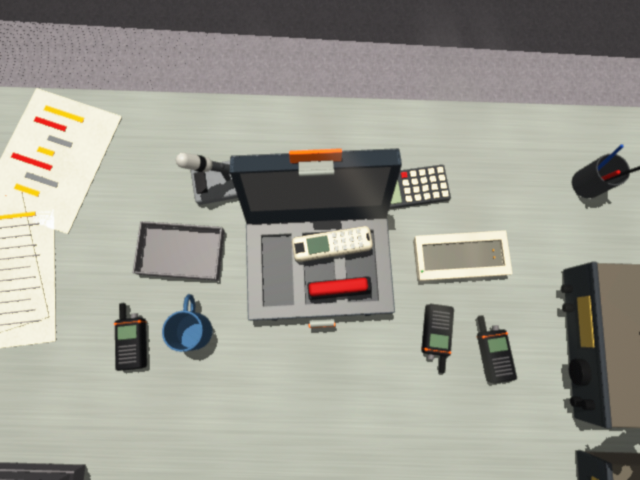

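View pics/scene0.png

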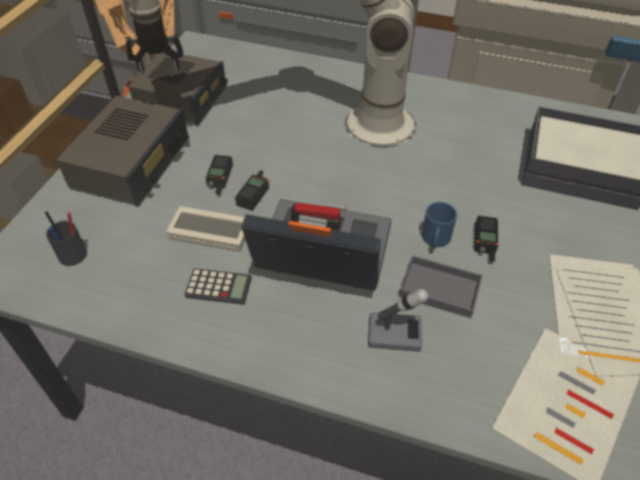

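The top view shows the case (pixels 247–393, 220–318) with the handset at (332,245), the stapler at (338,288), the tray at (180,252) and the cradle at (463,257). Three radios lie at (130,340), (438,332) and (497,352). The scene view agrees.

```bash
cat > h.py <<'E'
from workcell import robot, imaging, workorder
import numpy as np,cv2
from scipy.spatial.transform import Rotation as R
def snap(n,save=None):
    c=imaging.calibration(n); im=imaging.snapshot(n)[:,:,::-1].copy()
    if save: cv2.imwrite(f"pics/{save}.png",im); np.savez(f"pics/{save}.npz",K=c["camera_matrix"],E=c["extrinsics"])
    return im,np.array(c["camera_matrix"]),np.array(c["extrinsics"])
def load(s):
    d=np.load(f"pics/{s}.npz"); return cv2.imread(f"pics/{s}.png"),d["K"],d["E"]
def rays(uv,K,E):
    uv=np.atleast_2d(np.float64(uv)); d=np.c_[uv,np.ones(len(uv))]@np.linalg.inv(K).T@E[:3,:3]
    return -E[:3,:3].T@E[:3,3],d/np.linalg.norm(d,axis=1)[:,None]
def plane(uv,K,E,z):
    o,d=rays(uv,K,E); return o+d*((z-o[2])/d[:,2])[:,None]
def tri(obs): # [(uv,K,E)...] one point
    A=np.zeros((3,3));b=np.zeros(3)
    for uv,K,E in obs:
        o,d=rays(uv,K,E);P=np.eye(3)-np.outer(d[0],d[0]);A+=P;b+=P@o
    return np.linalg.solve(A,b)
def go(p,yaw=None):
    """shift in tool axes from the present pose to world point p; yaw = wanted direction of tool y in the world (mod pi)"""
    s=robot.observe();Q=R.from_quat(s["ee_rot"]);d=Q.inv().apply(np.array(p)-s["eef_pos"]);t=None
    y=Q.as_matrix()[:,1];a=np.arctan2(y[1],y[0])
    if yaw is not None:
        t=-((yaw-a+np.pi/2)%np.pi-np.pi/2)   # tool z is down
    return np.round(d,1),t,"tool y yaw %.3f j7 %.2f"%(a,s["qpos"][6])
def prt(): 
    s=robot.observe();print("t%.1f"%s["clock"],np.round(s["eef_pos"],1),np.round(s["qpos"],2),"op%.1f f%.1f"%(s["opening"],s["finger_force"]),np.round(s["wrist_force"],1))
E
python3 - <<'E'
from h import *
c=imaging.calibration("top");K,E=np.array(c["camera_matrix"]),np.array(c["extrinsics"])
for n,uv,z in [("case",[[247,222],[390,219],[393,316],[248,318]],55),("handset",[[293,247],[371,238]],80),("stapler",[[308,290],[370,285]],105),("tray",[[141,222],[222,228],[219,280],[135,278]],32),("cradle",[[415,236],[508,232],[511,275],[417,281]],32),("radios",[[130,340],[438,332],[497,352]],38),("mug",[[187,330]],92),("lip",[[316,154]],280)]:
    print(n,plane(uv,K,E,z).round(0)[:,:2].tolist())
print(go([480,-60,400]))
E
```

```text
case [[650.0, 152.0], [667.0, -154.0], [461.0, -160.0], [448.0, 138.0]]
handset [[594.0, 50.0], [618.0, -110.0]]
stapler [[504.0, 16.0], [518.0, -106.0]]
tray [[649.0, 386.0], [641.0, 209.0], [527.0, 208.0], [526.0, 386.0]]
cradle [[636.0, -212.0], [652.0, -417.0], [557.0, -419.0], [538.0, -216.0]]
radios [[397.0, 381.0], [431.0, -257.0], [394.0, -378.0]]
mug [[420.0, 250.0]]
lip [[716.0, 8.0]]
(array([ 408.8, -391.1, -177.9]), None, 'tool y yaw -1.131 j7 -0.21')
```

```bash
python3 inch.py '{"steps":[[85, 34, -20, -38, 0.06], [85, 68, -40, -78, 0.12], [85, 102, -60, -78, 0.2], [85, 136, -80, -78, 0.28], [85, 170, -100, -78, 0.36], [85, 204, -120, -78, 0.44], [85, 238, -140, -78, 0.44], [85, 272, -160, -78, 0.44]]}'
python3 - <<'E'
from h import *
prt();print(go([540,-200,300],-np.pi/2))
E
```

```text
clock: 0.82
eef_pos: [450.6, -332.7, 300.4]
ee_rot: [1.0, -0.0, -0.0, 0.0]
wrist_force: [0.4, -0.2, 0.3]
opening: 85.1
finger_force: 0.0
t0.8 [ 450.6 -332.7  300.4] [ 1.    0.28 -0.5   1.68  0.14  1.22 -1.11] op85.1 f0.0 [ 0.4 -0.2  0.3]
(array([  89.3, -132.8,    0.3]), np.float64(-0.0006924744025611496), 'tool y yaw -1.571 j7 -1.11')
```

```bash
python3 inch.py '{"steps":[[85, 25, -37, 0, 0], [85, 50, -74, 0, 0], [85, 75, -111, 0, 0], [85, 89, -132, 0, 0], [85, 89, -132, 0, 0], [85, 89, -132, 0, 0]]}' >/dev/null
python3 -c "
from h import *
prt();snap('wrist','A')"
python3 inch.py '{"steps":[[85, 0, -40, 0, 0], [85, 0, -80, 0, 0], [85, 0, -120, 0, 0], [85, 0, -160, 0, 0], [85, 0, -200, 0, 0], [85, 0, -200, 0, 0], [85, 0, -200, 0, 0]]}' >/dev/null
python3 -c "
from h import *
prt();snap('wrist','B')"
python3 inch.py '{"steps":[[85, 0, -40, 0, 0], [85, 0, -80, 0, 0], [85, 0, -120, 0, 0], [85, 0, -160, 0, 0], [85, 0, -200, 0, 0], [85, 0, -200, 0, 0], [85, 0, -200, 0, 0]]}' >/dev/null
python3 -c "
from h import *
prt();snap('wrist','C');A,B,C=[cv2.imread(f'pics/{n}.png') for n in 'ABC']
m=np.vstack([np.hstack([A,C]),np.hstack([B,B*0])]);cv2.imwrite('pics/m1.png',cv2.resize(m,(800,600),interpolation=cv2.INTER_AREA))"
```

```text
t1.3 [ 540.1 -199.3  300.1] [ 0.77  0.32 -0.58  1.65  0.18  1.23 -1.41] op85.2 f0.0 [-0.8 -0.6 -0.5]
t1.9 [538.6  -1.5 300.5] [ 0.52  0.26 -0.68  1.73  0.17  1.21 -1.77] op84.8 f0.0 [ 0.2 -0.5 -0. ]
t2.6 [539.1 197.8 300. ] [ 0.19  0.35 -0.75  1.64  0.25  1.25 -2.18] op84.8 f0.0 [ 0.7 -0.4 -1. ]
```

View pics/m1.png

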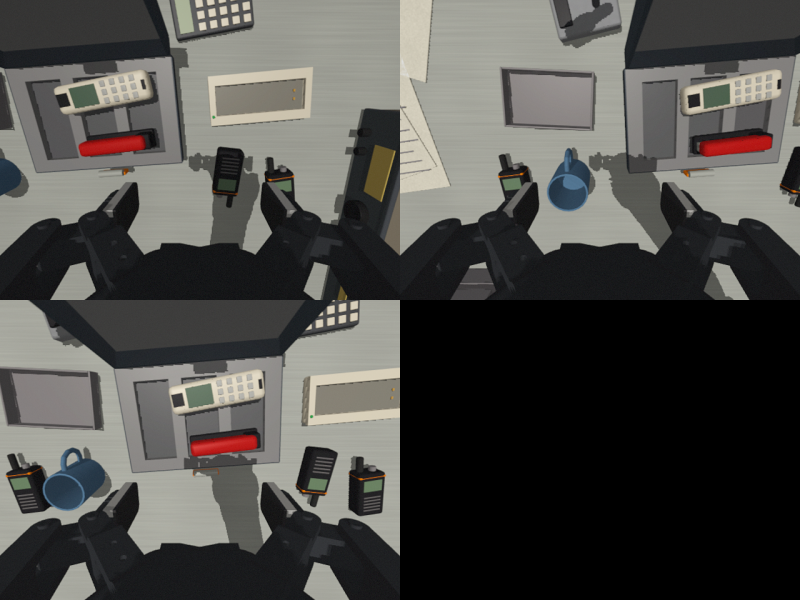

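Wrist views A (y=-200), B (y=0) and C (y=200), with the montage at 0.625 scale. The handset lies yawed on the foam over the middle and right pockets, with the red stapler in front of it. The cradle shows in A at (260,96), the tray in C at (547,98). Next I segment these.

```bash
cat > seg.py <<'E'
from h import *
def comps(mask,amin=300):
    n,l,s,c=cv2.connectedComponentsWithStats(mask.astype(np.uint8)*255)
    out=[]
    for i in range(1,n):
        if s[i,4]>=amin:
            cn=max(cv2.findContours((l==i).astype(np.uint8),cv2.RETR_EXTERNAL,cv2.CHAIN_APPROX_NONE)[0],key=cv2.contourArea)
            r=cv2.minAreaRect(cn); out.append((s[i,4],r,cn))
    return sorted(out,key=lambda o:-o[0])
def corners(cn): # 4 rectangle-like corners by polygon fit, clockwise from top-left
    b=cv2.approxPolyN(cn,4,ensure_convex=True).reshape(-1,2).astype(float)
    m=b.mean(0); b=b[np.argsort(np.arctan2(*(b-m).T[::-1]))]; return b
E
python3 - <<'E'
from seg import *
for n in "ABC":
    im,K,E=load(n); hsv=cv2.cvtColor(im,cv2.COLOR_BGR2HSV); h,s,v=cv2.split(hsv); im=im.astype(int)
    cream=(im[:,:,2]-im[:,:,0]>18)&(v>140)&(h<40)
    red=((h<8)|(h>172))&(s>150)&(v>90)
    for nm,m in(("cream",cream),("red",red)):
        for a,r,cn in comps(m,1000)[:3]: print(n,nm,a,np.round(r[0],1),np.round(r[1]),round(r[2],1),corners(cn).round().tolist())
    print(n,"tray/foam px",[im[y,x].tolist() for x,y in ((416,150),(180,640-480),(60,240))])
E
```

```text
A cream 6420 [418.7 154.1] [ 81. 170.] 85.0 [[331.0, 122.0], [501.0, 106.0], [496.0, 188.0], [337.0, 202.0]]
A cream 4064 [163.4 147.4] [ 48. 150.] 78.3 [[84.0, 140.0], [231.0, 109.0], [242.0, 156.0], [99.0, 184.0]]
A cream 1947 [177.1 234.1] [ 21. 104.] 82.9 [[123.0, 230.0], [226.0, 217.0], [230.0, 238.0], [129.0, 250.0]]
A red 2523 [178.8 232.7] [ 25. 106.] 83.3 [[120.0, 227.0], [228.0, 214.0], [233.0, 239.0], [131.0, 251.0]]
A tray/foam px [[113, 125, 130], [177, 198, 207], [119, 121, 121]]
B cream 5331 [565.6 154.4] [ 80. 155.] 84.8 [[496.0, 121.0], [639.0, 107.0], [639.0, 188.0], [492.0, 201.0]]
B cream 4257 [347.6 146.5] [ 47. 154.] 78.6 [[267.0, 139.0], [419.0, 108.0], [424.0, 155.0], [278.0, 184.0]]
B cream 2112 [358.  233.5] [ 22. 106.] 83.0 [[304.0, 229.0], [410.0, 216.0], [410.0, 239.0], [307.0, 250.0]]
B red 2617 [358.1 231.7] [ 25. 107.] 83.1 [[305.0, 225.0], [411.0, 212.0], [411.0, 238.0], [305.0, 251.0]]
B tray/foam px [[185, 206, 215], [162, 171, 170], [163, 173, 172]]
C cream 14016 [ 40. 154.] [308.  80.] 90.0 [[0.0, 0.0], [51.0, 0.0], [80.0, 298.0], [0.0, 309.0]]
C cream 4378 [532.4 146.2] [ 46. 164.] 79.2 [[454.0, 139.0], [611.0, 107.0], [609.0, 155.0], [454.0, 185.0]]
C cream 2051 [540.4 234.4] [ 22. 109.] 83.1 [[487.0, 230.0], [595.0, 217.0], [592.0, 239.0], [487.0, 251.0]]
C red 2830 [536.8 232.2] [ 26. 116.] 83.2 [[479.0, 226.0], [594.0, 212.0], [594.0, 238.0], [479.0, 252.0]]
C tray/foam px [[99, 97, 97], [131, 132, 138], [143, 153, 153]]
```

Run:
```python
from seg import *
D={n:load(n) for n in "ABC"}
def T(*o): return tri([(uv,D[n][1],D[n][2]) for n,uv in o])
hs={"A":[[84,140],[231,109],[242,156],[99,184]],"B":[[267,139],[419,108],[424,155],[278,184]],"C":[[454,139],[611,107],[609,155],[454,185]]}
rd={"A":[[120,227],[228,214],[233,239],[131,251]],"B":[[305,225],[411,212],[411,238],[305,251]],"C":[[479,226],[594,212],[594,238],[479,252]]}
for nm,q in(("handset",hs),("red",rd)):
    P=np.array([T(*[(n,q[n][i]) for n in "ABC"]) for i in range(4)]);print(nm,P.round(0).tolist(),P.mean(0).round(1))
for i,n in((0,0),(3,0)):
    pass
print("cradle left", T(("A",[331,122]),("B",[496,121])).round(1),T(("A",[337,202]),("B",[492,201])).round(1))
print("cradle z32",plane([[331,122],[501,106],[496,188],[337,202]],*D["A"][1:],32).round(1).tolist())
for n in "BC":
    im=D[n][0].astype(int); m=(im[:,:,1]-im[:,:,0]<5)&(im.max(2)<165)&(im.max(2)>45); m[:, 330:]=0; m[:100]=0;m[210:]=0
    if n=="B": m[:,170:]=0
    for a,r,cn in comps(m,1500)[:2]:
        c=corners(cn);print(n,a,c.tolist(),[plane(c,*D[n][1:],z)[:,:2].round(0).tolist() for z in (32,)])
# hsv of the interior trough
im=D["A"][0].astype(int);hsv=cv2.cvtColor(D["A"][0],cv2.COLOR_BGR2HSV)
m=(hsv[:,:,0]<32)&(im.max(2)<150)&(im.max(2)>90)&(im[:,:,2]-im[:,:,0]>8);m[:,:330]=0;m[:,510:]=0;m[:100]=0;m[210:]=0
for a,r,cn in comps(m,1500)[:1]:
    c=corners(cn);print("trough",a,c.tolist(),plane(c,*D["A"][1:],22)[:,:2].round(1).tolist(),plane(c,*D["A"][1:],32)[:,:2].round(1).tolist())
```

```text
handset [[612.0, 55.0, 82.0], [644.0, -106.0, 82.0], [596.0, -115.0, 83.0], [564.0, 47.0, 79.0]] [604.4 -29.7  81.6]
red [[521.0, 19.0, 96.0], [536.0, -100.0, 99.0], [508.0, -103.0, 101.0], [490.0, 16.0, 93.0]] [513.8 -42.2  97.2]
cradle left [ 634.6 -212.1   33.5] [ 538.4 -221.3   33.6]
cradle z32 [[634.6, -212.2, 32.0], [653.7, -413.1, 32.0], [557.0, -421.8, 32.0], [538.0, -221.3, 32.0]]
B 14807 [[-10.0, 105.0], [159.0, 114.0], [165.0, 208.0], [11.0, 203.0]] [[[651.0, 389.0], [642.0, 190.0], [528.0, 197.0], [534.0, 394.0]]]
C 13993 [[159.0, 106.0], [315.0, 114.0], [309.0, 209.0], [167.0, 204.0]] [[[651.0, 388.0], [642.0, 204.0], [528.0, 211.0], [534.0, 393.0]]]
trough 6743 [[343.0, 138.0], [489.0, 124.0], [487.0, 173.0], [346.0, 185.0]] [[616.5, -227.7], [634.1, -406.7], [574.8, -412.8], [558.5, -233.0]] [[616.3, -227.0], [633.4, -401.9], [575.6, -407.8], [559.6, -232.2]]
```

```bash
python3 inch.py '{"steps":[[85, 0, 30, 0, -0.12], [85, 10, 60, 0, -0.24], [85, 20, 95, 0, -0.36], [85, 30, 130, 0, -0.48], [85, 40, 165, 0, -0.6], [85, 45, 200, 0, -0.72], [85, 50, 228, 0, -0.84], [85, 50, 228, 0, -0.96]]}' >/dev/null
python3 inch.py '{"steps":[[85, 0, 0, 0, -0.12], [85, 0, 0, 0, -0.24], [85, 0, 0, 0, -0.36], [85, 0, 0, 0, -0.48], [85, 0, 0, 0, -0.6], [85, 0, 0, 0, -0.72], [85, 0, 0, 0, -0.81], [64, 0, 0, 0, -0.81]]}' >/dev/null
python3 - <<'E'
from h import *
prt();print(go([604,-30,150],0.196))
E
```

```text
t4.0 [588.5 -35.3 299.5] [ 0.76  0.48 -1.03  1.6   0.42  1.31 -0.13] op75.4 f0.0 [ 0.5 -0.3 -0.4]
(array([  2.4,  16.5, 149.4]), np.float64(-0.00014925410235155923), 'tool y yaw 0.196 j7 -0.13')
```

```bash
python3 inch.py '{"steps":[[64, 2, 16, 30, 0], [64, 2, 16, 70, 0], [64, 2, 16, 110, 0], [64, 2, 16, 140, 0], [64, 2, 16, 150, 0], [64, 2, 16, 150, 0]]}' |sed -n 4,5p
python3 - <<'E'
from h import *
prt();print(go([604,-30,84],0.196)); im,_,_=snap('wrist','D')
E
```

```text
wrist_force: [0.5, -0.4, 0.2]
opening: 64.3
t4.5 [601.9 -28.2 147.2] [ 0.66  0.65 -0.91  1.72  0.58  1.07 -0.26] op64.3 f0.0 [ 0.5 -0.4  0.2]
(array([-2.2,  2.1, 63.2]), np.float64(-0.0017413386069042858), 'tool y yaw 0.194 j7 -0.26')
```

View pics/D.png

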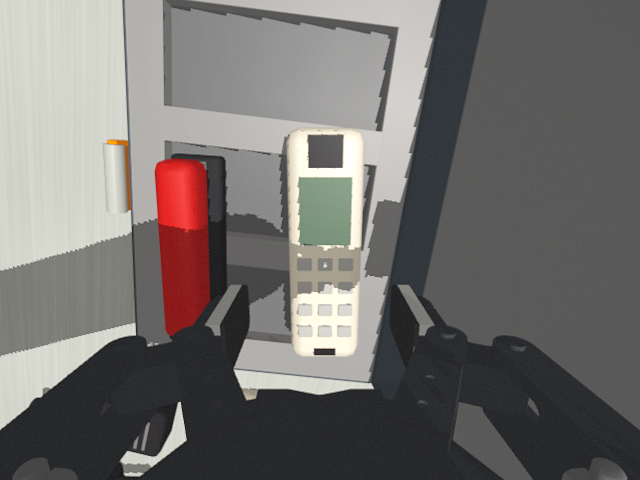

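The handset is centred between the fingers. The lid edge runs from (440,0) to (372,383), so I check the clearance there before descending.

Run:
```python
from h import *
im,K,E=load('D')
P=plane([[440,0],[405,195],[374,370]],K,E,55);print(P.round(0))
s=robot.observe();Q=R.from_quat(s["ee_rot"]);print((Q.inv().apply(P-s["eef_pos"])).round(0))
print(go([604,-30,84],0.196)[0])
```

```text
[[ 645.  142.   55.]
 [ 656.   17.   55.]
 [ 669. -134.   55.]]
[[ 158.   73.   95.]
 [  34.   60.   95.]
 [-117.   43.   95.]]
[-2.7 -0.1 65.8]
```

```bash
python3 inch.py '{"steps":[[64, -2, 0, 25, 0], [64, -2, 0, 50, 0], [64, -2, 0, 64, 0], [64, -2, 0, 64, 0], [64, -2, 0, 64, 0], [40, -2, 0, 64, 0], [40, -2, 0, 64, 0], [40, -2, 0, 64, 0]]}' 40
python3 inch.py '{"steps":[[40, 0, 0, 0, 0], [40, 0, 0, 0, 0], [40, 0, 0, 0, 0], [40, 0, 0, -5, 0], [40, 0, 0, -20, 0], [40, 0, 0, -50, 0], [40, 0, 0, -50, 0]]}'
python3 - <<'E'
from h import *
prt();snap('wrist','E')
print(go([596,-317,150],0.095))
E
```

```text
clock: 5.18
eef_pos: [605.8, -27.3, 87.9]
ee_rot: [0.633, 0.774, 0.001, 0.001]
wrist_force: [0.5, -0.9, -0.5]
opening: 40.1
finger_force: 0.0
clock: 5.77
eef_pos: [608.1, -26.3, 142.3]
ee_rot: [0.633, 0.774, 0.003, 0.003]
wrist_force: [0.6, 0.5, 1.5]
opening: 39.7
finger_force: 0.0
t5.8 [608.1 -26.3 142.3] [ 0.65  0.66 -0.91  1.73  0.59  1.05 -0.26] op39.7 f0.0 [0.6 0.5 1.5]
(array([-282.3,  -68.6,   -9.5]), np.float64(0.10429208329349904), 'tool y yaw 0.199 j7 -0.26')
```

View pics/E.png

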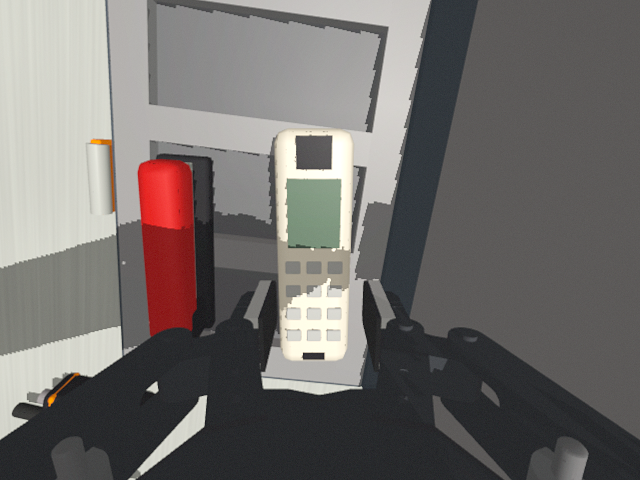

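The grasp missed. In E the handset spans (313,130)–(313,358), so the fingers sit near its end. I re-measure it.

Run:
```python
from seg import *
for n,e in(("D",[[326,128],[323,356]]),("E",[[314,130],[313,360]])):
    im,K,E=load(n)
    for z in(80,87): print(n,z,plane(e,K,E,z).round(0).tolist())
im,K,E=load("E");s=robot.observe();Q=R.from_quat(s["ee_rot"])
for z in(0,17):
    p=E[:3,:3]@(s["eef_pos"]+Q.apply([0,0,z]))+E[:3,3];q=K@p;print("tcp px",z,(q/q[2])[:2].round())
D={n:load(n) for n in "DE"}
print(tri([([326,128],*D["D"][1:]),([314,130],*D["E"][1:])]))
A,B,C=[load(n) for n in "ABC"]
c=[]
for n,I in(("A",A),("B",B),("C",C)):
    print(n,plane([[158,135+12]] if n=="A" else [[347.6,146.5]] if n=="B" else [[532.4,146.2]],I[1],I[2],85).round(0))
```

```text
D 80 [[589.0, 51.0, 80.0], [620.0, -112.0, 80.0]]
D 87 [[589.0, 51.0, 87.0], [619.0, -107.0, 87.0]]
E 80 [[589.0, 50.0, 80.0], [620.0, -111.0, 80.0]]
E 87 [[589.0, 50.0, 87.0], [619.0, -106.0, 87.0]]
tcp px 0 [320. 289.]
tcp px 17 [320. 276.]
[589.0116315   48.79778592 115.49912607]
A [[605. -26.  85.]]
B [[605. -31.  85.]]
C [[606. -29.  85.]]
```

```bash
python3 -c "
from h import *
print(robot.tcp_to_tips); prt(); print(go([604,-29,76],0.196))";python3 inch.py '{"steps":[[66, 0, 0, 0, 0], [66, 0, 0, 0, 0], [66, 0, 0, 0, 0], [66, 0, 0, 0, 0]]}' | tail -2
python3 -c "
from h import *
print(robot.tcp_to_tips); print(go([604,-29,76],0.196))"
```

```text
17.0
t5.8 [607.4 -26.7 140.6] [ 0.65  0.66 -0.91  1.73  0.59  1.05 -0.26] op40.0 f0.0 [ 0.5 -1.  -0.2]
(array([-1.5, -4.2, 64.6]), np.float64(0.0032920832934990596), 'tool y yaw 0.199 j7 -0.26')
opening: 66.1
finger_force: 0.0
17.0
(array([-1.4, -0.3, 59.7]), np.float64(0.003051849938266349), 'tool y yaw 0.199 j7 -0.27')
```

```bash
python3 inch.py '{"steps":[[66, -1, 0, 30, 0], [66, -1, 0, 50, 0], [66, -1, 0, 59, 0], [66, -1, 0, 59, 0], [66, -1, 0, 59, 0], [66, -1, 0, 59, 0]]}' | sed -n 2,4p
python3 inch.py '{"steps":[[30, 0, 0, 0, 0], [30, 0, 0, 0, 0], [30, 0, 0, 0, 0], [30, 0, 0, 0, 0], [30, 0, 0, 0, 0], [30, 0, 0, 0, 0]]}' 40
```

```text
eef_pos: [605.7, -28.0, 78.4]
ee_rot: [0.633, 0.774, 0.001, 0.0]
wrist_force: [1.3, 0.1, 0.1]
clock: 7.15
eef_pos: [605.1, -28.5, 77.7]
ee_rot: [0.633, 0.774, 0.0, 0.0]
wrist_force: [-0.7, -0.2, 2.2]
opening: 29.7
finger_force: 1.3
```

```bash
python3 -c "
from h import *
prt();snap('wrist','F')"
```

```text
t7.2 [605.1 -28.5  77.7] [ 0.61  0.73 -0.85  1.76  0.66  0.96 -0.31] op29.7 f1.3 [-0.7 -0.2  2.2]
```

View pics/F.png

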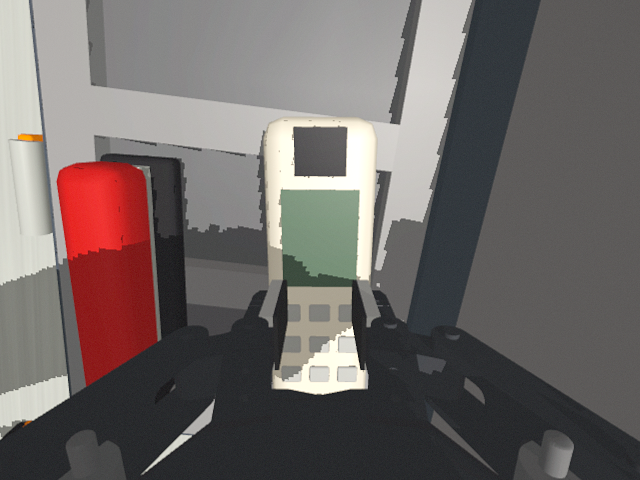

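Seen from F, the fingertips rest on top of the handset, so heights disagree somewhere. I triangulate the features from the views at different heights.

Run:
```python
from seg import *
I={n:load(n) for n in "ABCDEF"}
T=lambda **o: tri([(uv,*I[n][1:]) for n,uv in o.items()]).round(1)
# display corners / earpiece corners of the handset, D,F  and pocket corner (foam rim)
print("disp TL",T(D=[299,177],F=[281,190]),"disp TR",T(D=[353,177],F=[358,190]),"ear TL",T(D=[308,135],F=[294,127]),"ear TR",T(D=[344,135],F=[347,127]))
print("pocket0 corner (near inner)",T(D=[163,105],F=[92,86]))
# where gripper pads inner tip project : pad tips in F approx (285,282) left and (358,282)?
E=I["F"][2];K=I["F"][1];s=robot.observe();Q=R.from_quat(s["ee_rot"])
for y in(-15,15):
  for x in(-11,11):
    for z in(-10,0,10,17):
      q=K@(E[:3,:3]@(s["eef_pos"]+Q.apply([x,y,z]))+E[:3,3]);print(x,y,z,(q/q[2])[:2].round())
```

```text
disp TL [578.4  19.2  95. ] disp TR [612.7  23.5  72.4] ear TL [579.3  44.1  96.3] ear TR [600.8  49.2  77.5]
pocket0 corner (near inner) [473.5  45.1  50.1]
-11 -15 -10 [291. 320.]
-11 -15 0 [292. 310.]
-11 -15 10 [294. 301.]
-11 -15 17 [295. 295.]
11 -15 -10 [289. 277.]
11 -15 0 [291. 269.]
11 -15 10 [293. 263.]
11 -15 17 [294. 258.]
-11 15 -10 [353. 320.]
-11 15 0 [351. 310.]
-11 15 10 [350. 301.]
-11 15 17 [348. 295.]
11 15 -10 [355. 277.]
11 15 0 [352. 269.]
11 15 10 [351. 263.]
11 15 17 [349. 258.]
```

```bash
python3 -c "
from h import *
a,_,_=snap('scene','S1');b,_,_=snap('top','T1')
z=lambda i,x,y:cv2.resize(i[y:y+150,x:x+200],(400,300),interpolation=cv2.INTER_CUBIC)
w,_,_=snap('wrist','F2')
m=np.hstack([z(a,220,100),z(b,220,150)]);m=np.vstack([m,np.hstack([cv2.resize(w[240:420,200:440],(400,300)),np.zeros((300,400,3),np.uint8)])])
cv2.imwrite('pics/m2.png',m)"
```

```text
(no output)
```

View pics/m2.png

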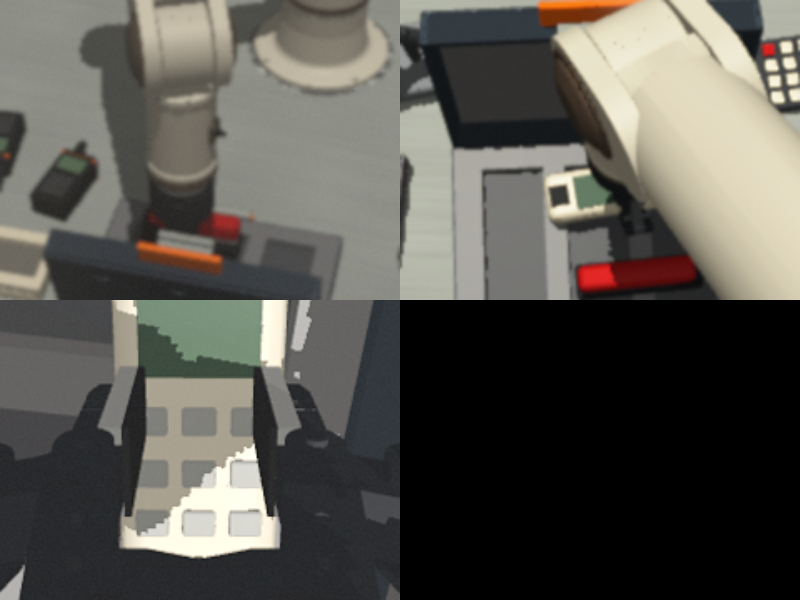

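```bash
python3 inch.py '{"steps":[[66, 0, 0, 0, 0], [66, 0, 0, 0, 0], [66, 0, 0, 0, 0], [66, 0, 0, 5, 0], [66, 0, 0, 10, 0], [66, 0, 0, 14, 0], [66, 0, 0, 14, 0]]}' |sed -n 2,6p
python3 inch.py '{"steps":[[40, 0, 0, 14, 0], [40, 0, 0, 14, 0], [40, 0, 0, 14, 0], [40, 0, 0, 14, 0], [40, 0, 0, 14, 0], [40, 0, 0, 14, 0]]}' 40
python3 -c "
from h import *
prt();snap('wrist','G')"
```

```text
eef_pos: [603.9, -28.6, 61.9]
ee_rot: [0.633, 0.774, -0.001, -0.001]
wrist_force: [0.3, 0.3, 0.4]
opening: 66.4
finger_force: 0.0
clock: 8.43
eef_pos: [604.7, -28.5, 49.3]
ee_rot: [0.633, 0.774, -0.0, -0.0]
wrist_force: [-1.0, 0.4, -1.9]
opening: 49.4
finger_force: 42.1
t8.4 [604.7 -28.5  49.3] [ 0.59  0.77 -0.82  1.77  0.7   0.92 -0.34] op49.4 f42.1 [-1.   0.4 -1.9]
```

```bash
python3 inch.py '{"steps":[[66, 0, 0, 0, 0], [66, 0, 0, 0, 0], [66, 0, 0, 0, 0], [66, 0, 0, -7, 0], [66, 0, 0, -7, 0], [40, 0, 0, -7, 0], [40, 0, 0, -7, 0], [40, 0, 0, -7, 0]]}' 50 |sed -n 2,6p
python3 inch.py '{"steps":[[40, 0, 0, 0, 0], [40, 0, 0, 0, 0], [40, 0, 0, 0, 0], [40, 0, 0, -10, 0], [40, 0, 0, -40, 0], [40, 0, 0, -70, 0], [40, 0, 0, -70, 0], [40, 0, 0, -70, 0]]}' 50
python3 -c "
from h import *
prt();snap('wrist','G2');print(go([596,-317,126],0.095))"
```

```text
eef_pos: [605.5, -28.4, 57.1]
ee_rot: [0.633, 0.774, 0.0, 0.001]
wrist_force: [0.0, -0.3, 5.3]
opening: 48.5
finger_force: 53.5
clock: 9.82
eef_pos: [606.0, -28.4, 128.2]
ee_rot: [0.633, 0.774, 0.001, 0.001]
wrist_force: [0.1, -0.7, -2.5]
opening: 48.6
finger_force: 52.8
t9.8 [606.  -28.4 128.2] [ 0.65  0.67 -0.9   1.74  0.6   1.03 -0.27] op48.6 f52.8 [ 0.1 -0.7 -2.5]
(array([-280.8,  -65.5,    0.7]), np.float64(0.10380188031413007), 'tool y yaw 0.199 j7 -0.27')
```

View pics/G2.png

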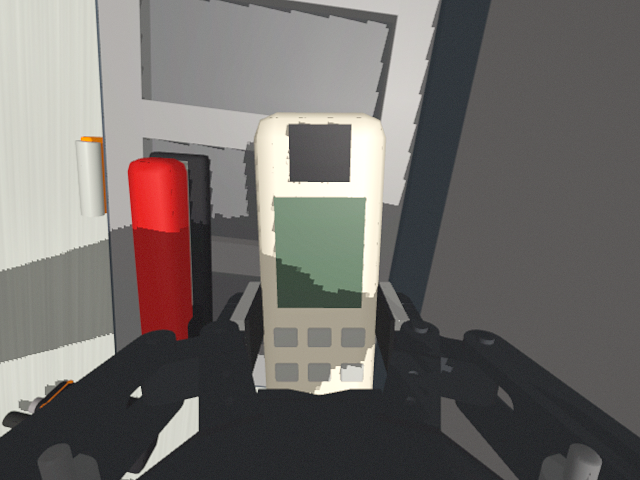

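```bash
python3 inch.py '{"steps":[[40, -25, -6, 0, 0], [40, -65, -15, 0, 0], [40, -105, -25, 0, 0.05], [40, -145, -35, 0, 0.1], [40, -185, -45, 0, 0.1], [40, -225, -53, 0, 0.1], [40, -260, -61, 0, 0.1], [40, -280, -65, 0, 0.104]]}' |sed -n 2,6p
python3 inch.py '{"steps":[[40, 0, 0, 0, 0], [40, 0, 0, 0, 0], [40, 0, 0, 0, 0]]}' >/dev/null
python3 -c "
from h import *
prt();snap('wrist','H');print(go([596,-317,24],0.095))"
```

```text
eef_pos: [593.2, -322.6, 123.5]
ee_rot: [0.675, 0.738, -0.002, -0.001]
wrist_force: [-0.1, -1.0, -1.9]
opening: 49.1
finger_force: 52.6
t10.8 [ 595.7 -314.1  124.7] [ 0.99  0.76 -0.83  1.55  0.61  1.1   0.11] op48.8 f52.6 [ 0.2  1.5 -2.1]
(array([ -3.9,  -0.4, 101.2]), np.float64(0.0025278049240013978), 'tool y yaw 0.098 j7 0.11')
```

View pics/H.png

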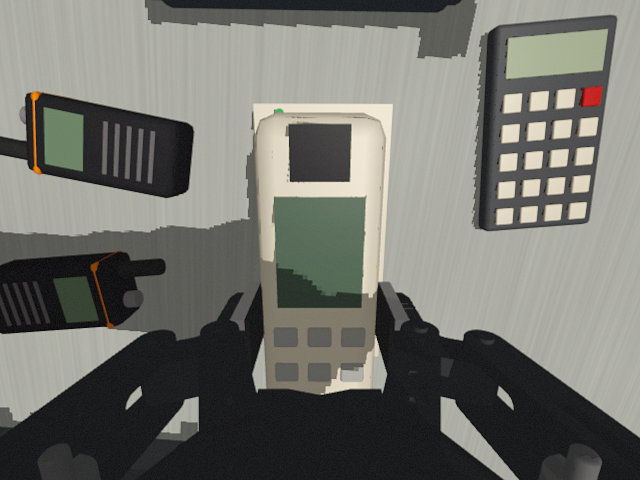

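The handset hangs over the cradle, whose left end spans (253,104)–(392,104). I check the alignment.

Run:
```python
from h import *
im,K,E=load('H');s=robot.observe();Q=R.from_quat(s["ee_rot"]).inv()
P=plane([[253,104],[392,104]],K,E,33);print(P.round(1),Q.apply(P-s["eef_pos"]).round(1))
P=plane([[257,150],[383,150],[320,112]],K,E,s["eef_pos"][2]+20);print("handset in tool",Q.apply(P-s["eef_pos"]).round(1))
P=plane([[254,206],[387,206]],K,E,33);print("cradle sides",Q.apply(P-s["eef_pos"]).round(1))
```

```text
[[ 539.6 -222.    33. ]
 [ 634.6 -212.9   33. ]] [[ 96.1 -47.3  92.5]
 [ 96.   48.2  92.4]]
handset in tool [[ 67.  -25.7 -19.8]
 [ 66.9  22.7 -19.9]
 [ 80.6  -1.5 -19.8]]
cradle sides [[ 25.3 -50.5  92.3]
 [ 25.2  48.5  92.2]]
```

```bash
python3 inch.py '{"steps":[[40, -3, 1, 30, 0], [40, -3, 1, 60, 0], [40, -3, 1, 80, 0], [40, -3, 1, 86, 0], [40, -3, 1, 90, 0], [40, -3, 1, 94, 0], [40, -3, 1, 96, 0], [40, -3, 1, 96, 0]]}' |sed -n 2,6p
python3 inch.py '{"steps":[[40, 0, 0, 2, 0], [40, 0, 0, 4, 0], [40, 0, 0, 4, 0]]}' |sed -n 2,6p
```

```text
eef_pos: [598.6, -318.6, 31.3]
ee_rot: [0.673, 0.74, 0.0, 0.001]
wrist_force: [0.3, -0.4, -1.2]
opening: 48.7
finger_force: 52.6
eef_pos: [597.8, -318.9, 26.5]
ee_rot: [0.673, 0.74, -0.0, 0.0]
wrist_force: [0.3, 1.2, -1.7]
opening: 48.7
finger_force: 52.6
```

```bash
python3 inch.py '{"steps":[[40, 1, -1, 1, 0], [40, 1, -1, 2, 0], [40, 1, -1, 3, 0], [40, 1, -1, 3, 0], [40, 1, -1, 4, 0], [40, 1, -1, 4, 0]]}' |sed -n 2,6p
python3 -c "
from h import *
prt();snap('wrist','I')"
```

```text
eef_pos: [596.6, -317.7, 24.1]
ee_rot: [0.673, 0.74, -0.0, 0.0]
wrist_force: [-5.1, 1.4, 10.1]
opening: 49.0
finger_force: 54.1
t12.2 [ 596.6 -317.7   24.1] [ 0.95  0.88 -0.76  1.59  0.7   0.96  0.05] op49.0 f54.1 [-5.1  1.4 10.1]
```

```bash
python3 inch.py '{"steps":[[64, 0, 0, 0, 0], [64, 0, 0, 0, 0], [64, 0, 0, 0, 0], [64, 0, 0, -10, 0], [64, 0, 0, -40, 0], [64, 0, 0, -80, 0], [64, 0, 0, -110, 0], [64, 0, 0, -110, 0]]}' |sed -n 2,6p
python3 -c "
from h import *
prt();snap('wrist','J')"
```

```text
eef_pos: [601.5, -318.6, 140.6]
ee_rot: [0.673, 0.74, 0.002, 0.005]
wrist_force: [1.4, -0.1, 0.8]
opening: 63.8
finger_force: 0.0
t13.0 [ 601.5 -318.6  140.6] [ 0.99  0.75 -0.84  1.54  0.6   1.12  0.12] op63.8 f0.0 [ 1.4 -0.1  0.8]
```

View pics/J.png

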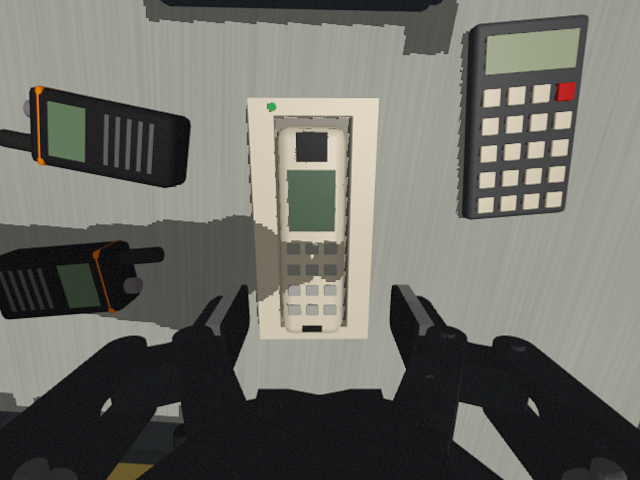

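The handset is seated in the trough (its outline 278–348 × 128–332 lies inside the trough). Next is the stapler.

```bash
python3 -c "
from h import *
prt();print(go([514,-42,160],0.138))"
```

```text
t13.0 [ 599.9 -318.4  137.5] [ 0.99  0.75 -0.84  1.54  0.6   1.12  0.12] op64.1 f0.0 [-0.   0.2 -0.3]
(array([283.2, -59.1, -24.1]), np.float64(-0.04291573926361081), 'tool y yaw 0.095 j7 0.12')
```

```bash
python3 inch.py '{"steps":[[50, 25, -5, -14, 0], [50, 65, -13, -24, 0], [50, 105, -21, -24, 0], [50, 145, -30, -24, 0], [50, 185, -38, -24, -0.02], [50, 225, -47, -24, -0.043], [50, 260, -54, -24, -0.043], [50, 281, -58, -24, -0.043]]}' >/dev/null
python3 inch.py '{"steps":[[50, 0, 0, 0, 0], [50, 0, 0, 0, 0], [50, 0, 0, 0, 0]]}' >/dev/null
python3 - <<'E'
from seg import *
prt();im,K,E=snap('wrist','K1');hsv=cv2.cvtColor(im,cv2.COLOR_BGR2HSV);h,s,v=cv2.split(hsv)
red=((h<8)|(h>172))&(s>150)&(v>60)
for a,r,cn in comps(red,1000)[:2]:
    c=corners(cn);print(a,np.round(r[0]),np.round(r[1]),c.tolist());P=plane(c,K,E,102);print(P.round(0)[:,:2].tolist(),P.mean(0).round(1))
print(go([514,-42,68],0.138))
E
```

```text
t13.9 [512.3 -44.6 156. ] [ 0.82  0.49 -0.98  1.94  0.49  0.98 -0.26] op49.9 f0.0 [-0.  -0.5 -0.3]
6704 [322. 246.] [172.  41.] [[302.0, 160.0], [344.0, 160.0], [339.0, 333.0], [302.0, 330.0]]
[[492.0, 14.0], [517.0, 18.0], [533.0, -100.0], [507.0, -101.0]] [512.2 -42.3 102. ]
(array([ 2.8,  2. , 87.9]), np.float64(-0.0019472564962759176), 'tool y yaw 0.136 j7 -0.26')
```

```bash
python3 inch.py '{"steps":[[50, 2, 0, 30, 0], [50, 2, 0, 60, 0], [50, 2, 0, 78, 0], [50, 2, 0, 86, 0], [50, 2, 0, 86, 0], [50, 2, 0, 86, 0]]}' |sed -n 2,4p
python3 inch.py '{"steps":[[15, 0, 0, 0, 0], [15, 0, 0, 0, 0], [15, 0, 0, 0, 0], [15, 0, 0, 0, 0], [15, 0, 0, 0, 0], [15, 0, 0, 0, 0]]}' 60 | sed -n 2,6p
```

```text
eef_pos: [512.4, -42.0, 70.4]
ee_rot: [0.657, 0.754, 0.0, -0.0]
wrist_force: [0.7, 1.3, 0.9]
eef_pos: [513.3, -41.8, 71.7]
ee_rot: [0.657, 0.754, 0.0, 0.001]
wrist_force: [-0.3, -0.4, 7.3]
opening: 25.0
finger_force: 59.3
```

```bash
python3 inch.py '{"steps":[[15, 0, 0, -15, 0], [15, 0, 0, -40, 0], [15, 0, 0, -65, 0], [15, 0, 0, -65, 0]]}' | sed -n 2,6p
python3 -c "
from h import *
prt();print(go([588,298,140],-0.041))"
```

```text
eef_pos: [514.8, -41.2, 139.3]
ee_rot: [0.657, 0.754, 0.002, 0.003]
wrist_force: [2.1, 0.6, -1.9]
opening: 24.4
finger_force: 60.2
t15.3 [514.8 -41.2 139.3] [ 0.8   0.51 -0.97  1.95  0.53  0.94 -0.29] op24.4 f60.2 [ 2.1  0.6 -1.9]
(array([325.8, 119.3,  -0.5]), np.float64(0.17940591785922622), 'tool y yaw 0.138 j7 -0.29')
```

```bash
python3 inch.py '{"steps":[[15, 20, 12, 0, 0], [15, 55, 32, 0, 0], [15, 90, 52, 0, 0.05], [15, 125, 70, 0, 0.1], [15, 160, 85, 0, 0.15], [15, 200, 95, 0, 0.18], [15, 240, 105, 0, 0.18], [15, 275, 115, 0, 0.18]]}' | sed -n 5,6p
python3 inch.py '{"steps":[[15, 33, 10, 0, 0], [15, 50, 12, 0, 0], [15, 50, 12, 0, 0], [15, 50, 12, 0, 0], [15, 50, 12, 0, 0]]}' | sed -n 5,6p
python3 - <<'E'
from seg import *
prt();im,K,E=snap('wrist','L1')
print(go([588,298,40],-0.041))
E
```

```text
opening: 24.8
finger_force: 60.1
opening: 25.3
finger_force: 60.1
t16.4 [601.7 294.6 134. ] [ 0.05  0.74 -0.83  1.56  0.59  1.11 -0.96] op25.3 f60.1 [ 0.6 -1.2 -2.1]
(array([  3.7, -14.2,  94.2]), np.float64(-0.00244775617424442), 'tool y yaw -0.043 j7 -0.96')
```

View pics/L1.png

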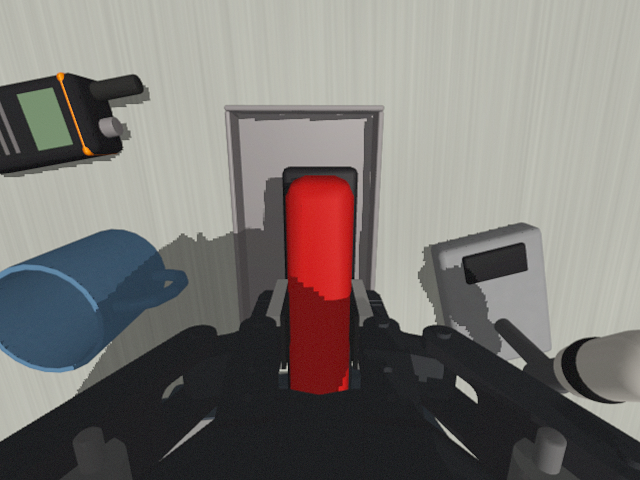

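The stapler is held upright over the tray, whose rim runs from (226,106) to (383,106). I lower it.

```bash
python3 inch.py '{"steps":[[15, 2, -11, 30, 0], [15, 2, -11, 60, 0], [15, 2, -11, 85, 0], [15, 2, -11, 97, 0], [15, 2, -11, 102, 0], [15, 2, -11, 106, 0], [15, 2, -11, 106, 0]]}' | sed -n 2,6p
python3 inch.py '{"steps":[[15, 0, 0, 2, 0], [15, 0, 0, 4, 0], [15, 0, 0, 5, 0], [15, 0, 0, 5, 0]]}' | sed -n 2,6p
```

```text
eef_pos: [592.0, 298.3, 29.8]
ee_rot: [0.722, 0.692, 0.0, 0.0]
wrist_force: [0.7, 0.3, -2.6]
opening: 24.8
finger_force: 60.0
eef_pos: [591.6, 298.7, 24.8]
ee_rot: [0.722, 0.692, 0.0, 0.0]
wrist_force: [0.1, -0.3, -2.6]
opening: 24.9
finger_force: 60.0
```

```bash
python3 inch.py '{"steps":[[15, 0, 0, 2, 0], [15, 0, 0, 4, 0], [15, 0, 0, 6, 0], [15, 0, 0, 6, 0]]}' | sed -n 2,4p
python3 inch.py '{"steps":[[15, 0, 0, 1, 0], [15, 0, 0, 2, 0], [15, 0, 0, 2, 0]]}' | sed -n 2,4p
```

```text
eef_pos: [591.7, 298.8, 20.8]
ee_rot: [0.722, 0.692, 0.0, 0.001]
wrist_force: [-3.6, -3.6, 13.7]
eef_pos: [591.8, 298.7, 20.7]
ee_rot: [0.722, 0.692, 0.0, 0.001]
wrist_force: [-8.2, -8.0, 26.7]
```

```bash
python3 inch.py '{"steps":[[15, 0, 0, -3, 0], [50, 0, 0, -3, 0], [50, 0, 0, -3, 0], [50, 0, 0, -3, 0], [50, 0, 0, -20, 0], [50, 0, 0, -60, 0], [50, 0, 0, -100, 0], [50, 0, 0, -140, 0]]}' | sed -n 2,6p
python3 inch.py '{"steps":[[85, -30, 0, -30, 0], [85, -60, 0, -60, 0], [85, -60, 0, -90, 0], [85, -60, 0, -90, 0], [85, -60, 0, -90, 0]]}' | sed -n 2,2p
python3 - <<'E'
from seg import *
prt();im,K,E=snap('wrist','M');hsv=cv2.cvtColor(im,cv2.COLOR_BGR2HSV);h,s,v=cv2.split(hsv)
red=((h<8)|(h>172))&(s>150)&(v>60)
for a,r,cn in comps(red,600)[:1]:
    c=corners(cn);P=plane(c,K,E,50);print(a,c.tolist(),P.round(0)[:,:2].tolist(),P.mean(0).round(1))
E
```

```text
eef_pos: [590.6, 298.8, 158.3]
ee_rot: [0.722, 0.692, -0.0, -0.001]
wrist_force: [1.0, 0.2, -0.3]
opening: 49.7
finger_force: 0.0
eef_pos: [590.0, 238.9, 249.8]
t19.0 [590.  238.9 249.8] [ 0.2   0.58 -0.92  1.55  0.48  1.25 -0.83] op85.0 f0.0 [-0.2  0.2 -0.5]
2906 [[305.0, 96.0], [331.0, 96.0], [329.0, 212.0], [305.0, 212.0]] [[581.0, 356.0], [606.0, 355.0], [600.0, 239.0], [574.0, 240.0]] [590.3 297.4  50. ]
```

```bash
python3 inch.py '{"steps":[[85, 15, -25, -30, -0.12], [85, 30, -50, -30, -0.24], [85, 50, -80, -30, -0.36], [85, 50, -90, -30, -0.48], [85, 50, -90, -30, -0.6], [85, 50, -90, -30, -0.72], [85, 50, -90, -30, -0.84], [85, 50, -90, -30, -0.96]]}' | sed -n 2,2p
python3 inch.py '{"steps":[[85, 0, 0, 0, -0.12], [85, 0, 0, 0, -0.24], [85, 0, 0, 0, -0.36], [85, 0, 0, 0, -0.48], [85, 0, 0, 0, -0.6], [85, 0, 0, 0, -0.654], [85, 0, 0, 0, -0.654], [85, 0, 0, 0, -0.654]]}' | sed -n 2,3p
python3 -c "
from h import *
prt();snap('wrist','N1');print(go([480,0,290],1.57))"
```

```text
eef_pos: [499.7, 292.6, 275.2]
eef_pos: [500.1, 292.6, 275.3]
ee_rot: [-0.0, 1.0, -0.0, -0.001]
t20.4 [500.1 292.6 275.3] [ 0.33  0.66 -1.34  1.65  0.65  1.37  0.46] op85.0 f0.0 [0.2 0.3 1. ]
(array([  20.4, -292.6,  -14.4]), np.float64(0.001040524808107568), 'tool y yaw 1.571 j7 0.46')
```

```bash
python3 inch.py '{"steps":[[85, 0, -40, 0, 0], [85, 0, -80, 0, 0], [85, 0, -80, 0, 0], [85, 0, -80, 0, 0]]}' >/dev/null
python3 -c "
from h import *
snap('wrist','N2')"
python3 inch.py '{"steps":[[85, 0, -40, 0, 0], [85, 0, -80, 0, 0], [85, 0, -120, 0, 0], [85, 0, -160, 0, 0], [85, 0, -200, 0, 0], [85, 0, -240, 0, 0], [85, 0, -280, 0, 0], [85, 0, -320, 0, 0]]}' >/dev/null
python3 inch.py '{"steps":[[85, 0, -40, 0, 0], [85, 0, -80, 0, 0], [85, 0, -120, 0, 0], [85, 0, -120, 0, 0], [85, 0, -120, 0, 0]]}' >/dev/null
python3 -c "
from h import *
prt();snap('wrist','N3')"
python3 inch.py '{"steps":[[85, 0, -40, 0, 0], [85, 0, -80, 0, 0], [85, 0, -80, 0, 0], [85, 0, -80, 0, 0]]}' >/dev/null
python3 -c "
from h import *
prt();d,_,_=snap('wrist','N4');t,_,_=snap('top','T2')
a,b,c=[cv2.imread(f'pics/{n}.png') for n in('N1','N2','N3')]
m=np.vstack([np.hstack([a[:300],b[:300]]),np.hstack([c[:300],d[:300]])]);m=cv2.resize(m,(800,375),interpolation=cv2.INTER_AREA)
t=cv2.resize(t[200:330,230:410],(311,225));z=np.zeros((225,800,3),np.uint8);z[:,:311]=t
cv2.imwrite('pics/m3.png',np.vstack([m,z]))"
```

```text
t21.9 [ 502.1 -228.8  275.9] [ 1.37  0.68 -1.45  1.72  0.68  1.38  1.36] op85.1 f0.0 [-0.2  1.7  0.7]
t22.3 [ 502.3 -307.6  276.1] [ 1.41  0.73 -1.41  1.63  0.73  1.42  1.49] op85.0 f0.0 [-0.9  0.8 -0.1]
```

View pics/m3.png

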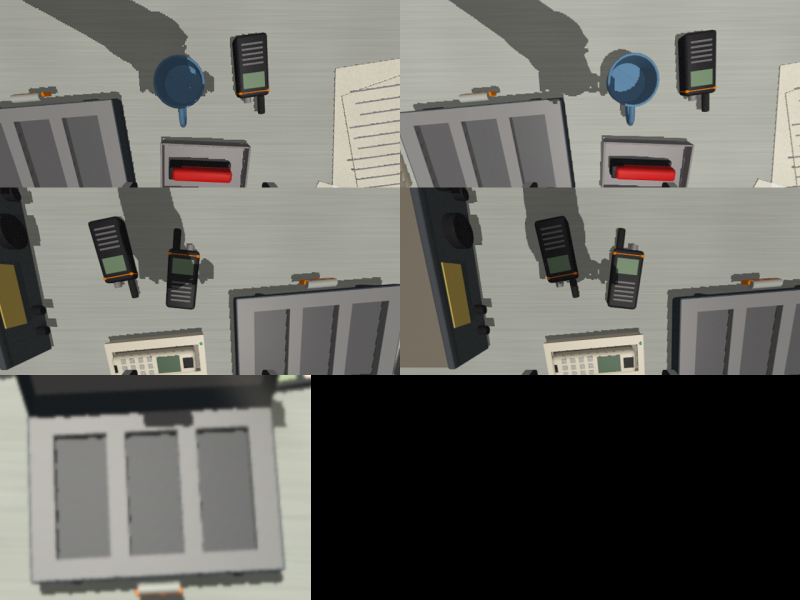

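Radios in the 0.625 montage: N1 shows the radio at (250,65), antenna towards +x. N3 shows one at (112,248), antenna +x, and one at (182,280), antenna -x. The case is clear with three open pockets.

Run:
```python
from seg import *
ROI={"N1":[(360,40,450,190)],"N2":[(420,40,520,190)],"N3":[(130,30,230,200),(255,50,330,210)],"N4":[(200,30,300,200),(320,50,400,210)]}
for n,rs in ROI.items():
    im,K,E=load(n)
    for x0,y0,x1,y1 in rs:
        sub=im[y0:y1,x0:x1];hsv=cv2.cvtColor(sub,cv2.COLOR_BGR2HSV);mx=sub.max(2).astype(int)
        dark=(mx<62)|((hsv[:,:,1]>60)&(hsv[:,:,2]>60)&(hsv[:,:,2]<255))
        d=cv2.morphologyEx(dark.astype(np.uint8),cv2.MORPH_CLOSE,np.ones((9,9)));b=cv2.morphologyEx(d,cv2.MORPH_OPEN,np.ones((25,25)))
        o=comps(b>0,500)
        g=comps((hsv[:,:,0]>40)&(hsv[:,:,0]<80)&(hsv[:,:,1]>45),50)
        if not o: print(n,"none");continue
        c=corners(o[0][2])+[x0,y0]
        print(n,c.tolist(),"z38",plane(c,K,E,38)[:,:2].round(0).tolist(),"z0",plane(c,K,E,0)[:,:2].round(0).tolist())
        if g: print("   green",(np.array(g[0][1][0])+[x0,y0]).round(1),plane([np.array(g[0][1][0])+[x0,y0]],K,E,38).round(0),"cam",rays([[0,0]],K,E)[0].round(0))
im,K,E=load("T2");g=cv2.cvtColor(im,cv2.COLOR_BGR2GRAY)
print("foam/pocket",g[270,300],g[305,300],[g[270,x] for x in range(245,400,6)])
```

```text
N1 [[373.0, 54.0], [427.0, 54.0], [427.0, 115.0], [373.0, 115.0]] z38 [[336.0, 350.0], [336.0, 407.0], [397.0, 412.0], [397.0, 352.0]] z0 [[327.0, 355.0], [327.0, 418.0], [394.0, 424.0], [394.0, 358.0]]
   green [406.  127.7] [[410. 390.  38.]] cam [430. 293. 427.]
N2 [[445.0, 50.0], [504.0, 50.0], [504.0, 112.0], [445.0, 112.0]] z38 [[336.0, 342.0], [337.0, 404.0], [398.0, 413.0], [397.0, 348.0]] z0 [[327.0, 355.0], [327.0, 423.0], [394.0, 433.0], [394.0, 361.0]]
   green [482.1 124.1] [[410. 390.  38.]] cam [432. 210. 428.]
N3 [[139.0, 50.0], [198.0, 50.0], [213.0, 109.0], [156.0, 109.0]] z38 [[335.0, -417.0], [335.0, -355.0], [393.0, -345.0], [393.0, -407.0]] z0 [[325.0, -436.0], [325.0, -367.0], [389.0, -356.0], [389.0, -425.0]]
   green [182.4 123. ] [[ 408. -380.   38.]] cam [ 432. -229.  428.]
N3 [[267.0, 103.0], [313.0, 103.0], [313.0, 192.0], [267.0, 192.0]] z38 [[387.0, -285.0], [387.0, -234.0], [485.0, -235.0], [485.0, -289.0]] z0 [[383.0, -290.0], [383.0, -235.0], [490.0, -236.0], [490.0, -295.0]]
   green [291.8 126.1] [[ 411. -258.   38.]] cam [ 432. -229.  428.]
N4 [[2
[... 266 characters left out ...]
  428.]
N4 [[333.0, 139.0], [380.0, 139.0], [380.0, 192.0], [333.0, 192.0]] z38 [[425.0, -291.0], [425.0, -238.0], [485.0, -235.0], [485.0, -291.0]] z0 [[425.0, -290.0], [425.0, -231.0], [490.0, -228.0], [490.0, -289.0]]
   green [363.1 125.5] [[ 411. -258.   38.]] cam [ 432. -307.  428.]
foam/pocket 183 180 [np.uint8(194), np.uint8(185), np.uint8(185), np.uint8(119), np.uint8(132), np.uint8(131), np.uint8(131), np.uint8(132), np.uint8(175), np.uint8(183), np.uint8(122), np.uint8(129), np.uint8(128), np.uint8(127), np.uint8(126), np.uint8(165), np.uint8(177), np.uint8(121), np.uint8(120), np.uint8(119), np.uint8(117), np.uint8(117), np.uint8(155), np.uint8(167), np.uint8(164), np.uint8(193)]
```

Run:
```python
from seg import *
im,K,E=load("T2");g=cv2.cvtColor(im,cv2.COLOR_BGR2GRAY)
m=np.zeros(g.shape,bool);m[222:318,255:390]=g[222:318,255:390]<153
cs=[]
for a,r,cn in comps(cv2.erode(m.astype(np.uint8),np.ones((3,3)))>0,800)[:4]:
    c=np.array(cv2.boxPoints(r));c=c[np.argsort(np.arctan2(*(c-c.mean(0)).T[::-1]))]
    P=plane(c,K,E,55)[:,:2];print("pocket",a,np.round(r[1]),P.round(0).tolist(),P.mean(0).round(1),"axis yaw",round(float(np.arctan2(*(P[0]+P[1]-P[2]-P[3])[::-1])),3))
for n,x0,y0,x1,y1,side in(("N1",372,58,440,140,"R"),("N2",440,58,512,140,"R"),("N4",200,60,300,135,"L"),("N3",135,60,230,135,"L"),("N3",262,110,325,180,"L"),("N4",328,110,390,180,"R")):
    im,K,E=load(n);sub=im[y0:y1,x0:x1].max(2)<70;pts=[]
    for y in range(sub.shape[0]):
        xs=np.flatnonzero(sub[y])
        if len(xs)>15: pts.append([x0+(xs[-1]+.5 if side=="R" else xs[0]-.5),y0+y])
    P=plane(pts,K,E,38)[:,:2]; vx,vy,px,py=cv2.fitLine(P.astype(np.float32),cv2.DIST_HUBER,0,.01,.01).ravel()
    print(n,side,"yaw",round(float(np.arctan(vy/vx)),3),"edge pt",round(float(px)),round(float(py)))
```

```text
pocket 2247 [79. 37.] [[652.0, 32.0], [655.0, -47.0], [486.0, -50.0], [484.0, 26.0]] [569.2  -9.6] axis yaw 0.028
pocket 2066 [70. 30.] [[637.0, -55.0], [643.0, -118.0], [494.0, -128.0], [488.0, -67.0]] [565.6 -92.1] axis yaw 0.073
pocket 2033 [70. 29.] [[624.0, 121.0], [628.0, 59.0], [480.0, 48.0], [476.0, 109.0]] [552.  84.] axis yaw 0.077
N1 R yaw 0.126 edge pt 382 412
N2 R yaw 0.144 edge pt 379 411
N4 L yaw 0.178 edge pt 382 -411
N3 L yaw 0.177 edge pt 381 -410
N3 L yaw -0.094 edge pt 444 -288
N4 R yaw -0.098 edge pt 447 -235
```

```bash
python3 -c "
from h import *
prt();print(go([432.4,-260,120],1.475))"
```

```text
t22.4 [ 502.6 -304.6  276.7] [ 1.41  0.73 -1.42  1.63  0.73  1.42  1.49] op85.1 f0.0 [0.5 1.1 0. ]
(array([ 70.1,  44.8, 156.7]), np.float64(0.10096120439271528), 'tool y yaw 1.576 j7 1.49')
```

```bash
python3 inch.py '{"steps":[[80, 15, 10, 35, 0.05], [80, 30, 20, 70, 0.1], [80, 45, 30, 105, 0.1], [80, 60, 40, 140, 0.1], [80, 70, 45, 157, 0.1], [80, 70, 45, 157, 0.1], [80, 70, 45, 157, 0.1]]}' | sed -n 5,5p
python3 - <<'E'
from h import *
prt();im,K,E=snap('wrist','O1')
hsv=cv2.cvtColor(im,cv2.COLOR_BGR2HSV);g=((hsv[:,:,0]>40)&(hsv[:,:,0]<80)&(hsv[:,:,1]>45))
from seg import comps
for a,r,c in comps(g,200)[:2]: print("green",a,np.round(r[0]),np.round(r[1]),r[2],plane([r[0]],K,E,38).round(1),plane(cv2.boxPoints(r),K,E,38)[:,:2].round(1).tolist())
print(go([432.4,-260,30],1.475))
E
```

```text
opening: 80.0
t23.0 [ 431.9 -260.8  119.8] [ 1.45  0.77 -1.31  1.98  0.85  1.1   1.24] op80.0 f0.0 [ 1.5 -0.4  0.5]
green 1909 [151. 228.] [38. 55.] 74.05460357666016 [[ 408. -381.   38.]] [[398.2, -402.0], [390.9, -361.4], [418.0, -359.6], [425.8, -401.4]]
green 1430 [320. 217.] [36. 54.] 90.0 [[ 411.4 -258.    38. ]] [[396.6, -275.9], [400.3, -237.7], [426.7, -239.6], [422.9, -278.9]]
(array([ 1.4,  1.8, 90.9]), np.float64(-0.0004816708522727975), 'tool y yaw 1.475 j7 1.24')
```

```bash
python3 inch.py '{"steps":[[80, 0, 0, 35, 0], [80, 0, 0, 70, 0], [80, 0, 0, 92, 0], [80, 0, 0, 100, 0], [80, 0, 0, 108, 0], [80, 0, 0, 112, 0], [80, 0, 0, 112, 0]]}' | sed -n 2,4p
python3 inch.py '{"steps":[[40, 0, 0, 0, 0], [40, 0, 0, 0, 0], [40, 0, 0, 0, 0], [40, 0, 0, 0, 0], [40, 0, 0, 0, 0]]}' 60 | sed -n 2,6p
```

```text
eef_pos: [433.0, -263.0, 8.2]
ee_rot: [0.049, 0.999, -0.0, 0.001]
wrist_force: [0.7, 0.3, 0.7]
eef_pos: [432.8, -263.0, 8.8]
ee_rot: [0.049, 0.999, -0.0, 0.001]
wrist_force: [-0.5, 0.3, 5.6]
opening: 54.9
finger_force: 63.9
```

```bash
python3 inch.py '{"steps":[[40, 0, 0, -15, 0], [40, 0, 0, -50, 0], [40, 0, 0, -85, 0], [40, 0, 0, -115, 0], [40, 0, 0, -115, 0]]}' | sed -n 5,6p
python3 -c "
from h import *
prt();print(go([576.2,-2.7,123],1.646))"
```

```text
opening: 54.8
finger_force: 64.8
t24.5 [ 435.1 -263.6  128. ] [ 1.46  0.76 -1.31  1.98  0.84  1.1   1.25] op54.8 f64.8 [-0.  -0.5 -1.8]
(array([-114.7,  273.6,    4.9]), np.float64(-0.17370153506371055), 'tool y yaw 1.472 j7 1.25')
```

```bash
python3 inch.py '{"steps":[[40, -10, 24, 0, 0], [40, -25, 60, 0, -0.04], [40, -40, 96, 0, -0.1], [40, -55, 132, 0, -0.17], [40, -70, 168, 0, -0.174], [40, -85, 204, 0, -0.174], [40, -100, 240, 0, -0.174], [40, -114, 273, 0, -0.174]]}' | sed -n 5,6p
python3 inch.py '{"steps":[[40, 0, 0, 0, 0], [40, 0, 0, 0, 0], [40, 0, 0, 0, 0], [40, 0, 0, 0, 0]]}' | sed -n 5,6p
python3 - <<'E'
from seg import *
prt();im,K,E=snap('wrist','P1');snap('top','T3')
print(go([576.2,-2.7,60],1.646))
hsv=cv2.cvtColor(im,cv2.COLOR_BGR2HSV);g=((hsv[:,:,0]>40)&(hsv[:,:,0]<80)&(hsv[:,:,1]>45))
s=robot.observe();Q=R.from_quat(s["ee_rot"]).inv()
for a,r,c in comps(g,500)[:1]: print("green px",np.round(r[0]),"tool",Q.apply(plane([r[0]],K,E,s["eef_pos"][2]+29.5)-s["eef_pos"]).round(1))
E
```

```text
opening: 54.3
finger_force: 64.7
opening: 54.5
finger_force: 64.7
t25.5 [571.3  -4.2 121.7] [ 0.81  0.83 -1.23  1.82  0.86  1.15  0.92] op54.5 f64.7 [-0.8 -0.6 -1.5]
(array([-4.9,  1.5, 61.9]), np.float64(-0.0029061273963970624), 'tool y yaw 1.643 j7 0.92')
green px [319. 272.] tool [[ 22.2   0.7 -29.5]]
```

View pics/P1.png

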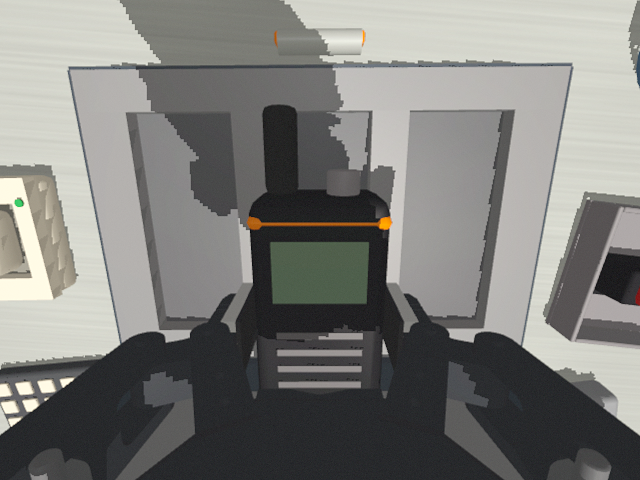

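Radio 2 hangs over the middle pocket. The left and right pockets are visible, with front corners (127,113), (410,110) and (514,110). I check these against the top-view fit.

Run:
```python
from h import *
im,K,E=load('P1')
for n,uv in(("p2 front R,L rear R",[[127,113],[232,113],[162,327]]),("p0 front R,L, rear L",[[410,110],[514,110],[483,327]]),("p1 front L",[[372,111]])): print(n,plane(uv,K,E,55)[:,:2].round(1).tolist())
ax=np.array([np.cos(.076),np.sin(.076)]);ay=np.array([-ax[1],ax[0]])
for n,c in(("p0",[552,84]),("p1",[558.8,-4]),("p2",[565.6,-92.1])): print(n,[(np.array(c)+sx*76*ax+sy*32.5*ay).round(1).tolist() for sx,sy in((-1,-1),(-1,1),(1,-1),(1,1))])
```

```text
p2 front R,L rear R [[490.6, -129.4], [485.9, -64.3], [639.2, -115.9]]
p0 front R,L, rear L [[476.0, 45.5], [471.3, 109.7], [621.6, 121.8]]
p1 front L [[478.3, 22.2]]
p0 [[478.7, 45.8], [473.8, 110.6], [630.2, 57.4], [625.3, 122.2]]
p1 [[485.5, -42.2], [480.6, 22.6], [637.0, -30.6], [632.1, 34.2]]
p2 [[492.3, -130.3], [487.4, -65.5], [643.8, -118.7], [638.9, -53.9]]
```

```bash
python3 inch.py '{"steps":[[40, -2, 1, 30, 0], [40, -2, 1, 50, 0], [40, -2, 1, 58, 0], [40, -2, 1, 62, 0], [40, -2, 1, 62, 0], [40, -2, 1, 62, 0]]}' | sed -n 2,4p
python3 -c "
from h import *
prt();print(go([574.3,-2.9,50],1.646))"
```

```text
eef_pos: [574.4, -1.3, 61.2]
ee_rot: [-0.037, 0.999, 0.0, 0.001]
wrist_force: [0.2, 0.2, -1.2]
t26.1 [574.4  -1.3  61.2] [ 0.76  0.9  -1.15  1.85  0.95  1.07  0.87] op55.0 f64.6 [ 0.2  0.2 -1.2]
(array([ 0.2, -1.6, 11.2]), np.float64(-0.000623461694032823), 'tool y yaw 1.645 j7 0.87')
```

```bash
python3 inch.py '{"steps":[[40, 0, -1, 3, 0], [40, 0, -1, 6, 0], [40, 0, -1, 9, 0], [40, 0, -1, 11, 0], [40, 0, -1, 11, 0], [40, 0, -1, 11, 0]]}' | sed -n 2,4p
```

```text
eef_pos: [574.2, -2.3, 49.9]
ee_rot: [-0.038, 0.999, -0.0, 0.0]
wrist_force: [-2.0, -1.9, 4.3]
```

```bash
python3 inch.py '{"steps":[[68, 0, 0, 0, 0], [68, 0, 0, 0, 0], [68, 0, 0, 0, 0], [68, 0, 0, -10, 0], [68, 0, 0, -45, 0], [68, 0, 0, -85, 0], [68, 0, 0, -120, 0], [68, 0, 0, -120, 0]]}' | sed -n 2,6p
python3 - <<'E'
from seg import *
prt();im,K,E=snap('wrist','Q1')
hsv=cv2.cvtColor(im,cv2.COLOR_BGR2HSV);g=((hsv[:,:,0]>40)&(hsv[:,:,0]<80)&(hsv[:,:,1]>45))
for a,r,c in comps(g,300)[:1]: print("green",np.round(r[0]),r[2],plane([r[0]],K,E,79).round(1),"expect",552.8,-4.7)
print(go([386.8,-383.6,170],1.571+.178))
E
```

```text
eef_pos: [577.9, -0.0, 177.1]
ee_rot: [-0.038, 0.999, 0.001, 0.005]
wrist_force: [1.6, 1.4, -0.1]
opening: 67.8
finger_force: 0.0
t27.2 [577.9  -0.  177.1] [ 0.84  0.77 -1.29  1.77  0.8   1.22  0.96] op67.8 f0.0 [ 1.6  1.4 -0.1]
green [316. 197.] 90.0 [[546.5  -3.9  79. ]] expect 552.8 -4.7
(array([ 218.1, -367.2,    2.5]), np.float64(-0.1027360049898487), 'tool y yaw 1.646 j7 0.96')
```

```bash
python3 inch.py '{"steps":[[68, 0, 0, 0, 0], [68, 0, 0, 0, 0], [68, 0, 0, 0, 0]]}' | sed -n 2,2p
python3 - <<'E'
from seg import *
prt();im,K,E=snap('wrist','Q2')
hsv=cv2.cvtColor(im,cv2.COLOR_BGR2HSV);g=((hsv[:,:,0]>40)&(hsv[:,:,0]<80)&(hsv[:,:,1]>45))
for a,r,c in comps(g,300)[:1]: print("green",np.round(r[0]),np.round(r[1]),r[2],plane([r[0]],K,E,79).round(1));uv=r[0]
E
python3 inch.py '{"steps":[[68, 40, -30, 0, 0], [68, 80, -60, 0, 0], [68, 120, -90, 0, 0], [68, 120, -90, 0, 0], [68, 120, -90, 0, 0]]}' | sed -n 2,2p
python3 - <<'E'
from seg import *
prt();im,K,E=snap('wrist','Q3');_,K2,E2=load('Q2')
hsv=cv2.cvtColor(im,cv2.COLOR_BGR2HSV);g=((hsv[:,:,0]>40)&(hsv[:,:,0]<80)&(hsv[:,:,1]>45))
for a,r,c in comps(g,300)[:3]: print("green",np.round(r[0]),np.round(r[1]),plane([r[0]],K,E,79).round(1))
E
```

```text
eef_pos: [573.1, -2.5, 168.1]
t27.5 [573.1  -2.5 168.1] [ 0.83  0.78 -1.28  1.78  0.8   1.22  0.96] op67.9 f0.0 [ 0.6  0.  -0.6]
green [320. 207.] [18. 51.] 90.0 [[546.4  -3.8  79. ]]
eef_pos: [456.1, -105.5, 167.1]
t28.0 [ 456.1 -105.5  167.1] [ 1.25  0.68 -1.43  2.02  0.76  1.15  1.12] op67.8 f0.0 [-0.4  0.4 -1.4]
green [  8. 148.] [35. 17.] [[ 402.6 -327.4   79. ]]
```

```bash
python3 inch.py '{"steps":[[80, 10, -37, 0, 0], [80, 20, -74, 0, 0], [80, 30, -111, 0, -0.05], [80, 38, -150, 0, -0.1], [80, 44, -190, 0, -0.1], [80, 48, -225, 0, -0.1], [80, 48, -255, 0, -0.1], [80, 48, -275, 0, -0.1]]}' | sed -n 2,2p
python3 inch.py '{"steps":[[80, 0, 0, 20, 0], [80, 0, 0, 40, 0], [80, 0, 0, 40, 0], [80, 0, 0, 40, 0]]}' | sed -n 2,2p
python3 - <<'E'
from seg import *
prt();im,K,E=snap('wrist','R3')
hsv=cv2.cvtColor(im,cv2.COLOR_BGR2HSV);g=((hsv[:,:,0]>40)&(hsv[:,:,0]<80)&(hsv[:,:,1]>45))
for a,r,c in comps(g,200)[:2]: print("green",a,np.round(r[0]),np.round(r[1]),plane([r[0]],K,E,38).round(1))
print(go([386.8,-383.6,8],1.749))
E
```

```text
eef_pos: [434.4, -382.0, 168.4]
eef_pos: [434.5, -377.3, 128.4]
t29.1 [ 434.5 -377.3  128.4] [ 1.55  0.9  -1.33  1.8   0.94  1.24  1.69] op79.7 f0.0 [0.7 1.7 0.4]
green 1635 [320. 204.] [53. 37.] [[ 406.4 -380.4   38. ]]
(array([ 48.7,   2.5, 121.5]), np.float64(-0.0010066115281621713), 'tool y yaw 1.748 j7 1.69')
```

```bash
python3 inch.py '{"steps":[[80, 25, 1, 20, 0], [80, 50, 2, 40, 0], [80, 50, 2, 75, 0], [80, 50, 2, 100, 0], [80, 50, 2, 112, 0], [80, 50, 2, 120, 0], [80, 50, 2, 120, 0], [80, 50, 2, 120, 0]]}' | sed -n 2,4p
python3 inch.py '{"steps":[[40, 0, 0, 0, 0], [40, 0, 0, 0, 0], [40, 0, 0, 0, 0], [40, 0, 0, 0, 0], [40, 0, 0, 0, 0]]}' 60 | sed -n 2,6p
```

```text
eef_pos: [385.9, -385.5, 10.6]
ee_rot: [-0.088, 0.996, -0.0, 0.001]
wrist_force: [-0.6, 0.4, 0.8]
eef_pos: [385.5, -385.9, 11.1]
ee_rot: [-0.088, 0.996, -0.001, 0.001]
wrist_force: [0.2, 0.4, 5.7]
opening: 54.6
finger_force: 64.4
```

```bash
python3 inch.py '{"steps":[[40, 0, 0, -15, 0], [40, 0, 0, -50, 0], [40, 0, 0, -85, 0], [40, 0, 0, -115, 0], [40, 0, 0, -115, 0]]}' | sed -n 5,6p
python3 -c "
from h import *
prt();print(go([546,-93.8,126],1.646))"
```

```text
opening: 54.6
finger_force: 65.0
t30.6 [ 387.7 -386.8  131.2] [ 1.67  0.87 -1.36  1.88  0.93  1.21  1.73] op54.6 f65.0 [ 1.6 -0.8 -2.2]
(array([-207.1,  260.8,    4.6]), np.float64(0.10073813328321712), 'tool y yaw 1.747 j7 1.73')
```

```bash
python3 inch.py '{"steps":[[40, -15, 20, 0, 0], [40, -40, 52, 0, 0.03], [40, -65, 84, 0, 0.07], [40, -90, 116, 0, 0.1], [40, -115, 148, 0, 0.1], [40, -140, 180, 0, 0.1], [40, -165, 210, 0, 0.1], [40, -190, 240, 0, 0.1]]}' | sed -n 5,6p
python3 inch.py '{"steps":[[40, -15, 20, 0, 0], [40, -15, 20, 0, 0], [40, -15, 20, 0, 0], [40, -15, 20, 0, 0]]}' | sed -n 5,6p
python3 - <<'E'
from seg import *
prt();im,K,E=snap('wrist','P3')
hsv=cv2.cvtColor(im,cv2.COLOR_BGR2HSV);g=((hsv[:,:,0]>40)&(hsv[:,:,0]<80)&(hsv[:,:,1]>45))
s=robot.observe();Q=R.from_quat(s["ee_rot"]).inv()
for a,r,c in comps(g,300)[:2]: print("green",a,np.round(r[0]),np.round(r[1]),"w79",plane([r[0]],K,E,79).round(1),"tool",Q.apply(plane([r[0]],K,E,s["eef_pos"][2]+27)-s["eef_pos"]).round(1))
print(go([546,-93.8,60],1.646))
E
```

```text
opening: 54.4
finger_force: 64.8
opening: 54.8
finger_force: 64.8
t31.6 [542.5 -95.4 124.3] [ 1.02  0.82 -1.28  1.87  0.87  1.16  1.06] op54.8 f64.8 [-0.  -0.8 -3.2]
green 4433 [319. 366.] [51. 88.] w79 [[619.  -89.3  79. ]] tool [[-23.3   1.2 -27. ]]
green 1172 [462. 286.] [37. 59.] w79 [[552.7  -1.4  79. ]] tool [[ 14.5  59.9 -27. ]]
(array([-4. ,  2.2, 64.1]), np.float64(-0.001040874359366395), 'tool y yaw 1.645 j7 1.06')
```

```bash
python3 inch.py '{"steps":[[40, -3, 1, 30, 0], [40, -3, 1, 50, 0], [40, -3, 1, 58, 0], [40, -3, 1, 62, 0], [40, -3, 1, 62, 0], [40, -3, 1, 62, 0]]}' | sed -n 2,4p
python3 -c "
from h import *
prt();print(go([546,-93.8,52],1.646))"
```

```text
eef_pos: [546.3, -94.2, 63.1]
ee_rot: [-0.037, 0.999, 0.0, 0.0]
wrist_force: [0.3, -0.6, -2.1]
t32.1 [546.3 -94.2  63.1] [ 0.96  0.89 -1.19  1.9   0.97  1.07  1.01] op54.3 f64.7 [ 0.3 -0.6 -2.1]
(array([ 0.3,  0.4, 11.1]), np.float64(-0.0008665366676541275), 'tool y yaw 1.645 j7 1.01')
```

```bash
python3 inch.py '{"steps":[[40, 0, 0, 3, 0], [40, 0, 0, 6, 0], [40, 0, 0, 9, 0], [40, 0, 0, 11, 0], [40, 0, 0, 11, 0], [40, 0, 0, 11, 0]]}' | sed -n 2,4p
```

```text
eef_pos: [546.1, -93.9, 52.1]
ee_rot: [-0.038, 0.999, -0.001, 0.0]
wrist_force: [-2.8, -1.0, 4.6]
```

```bash
python3 inch.py '{"steps":[[68, 0, 0, 0, 0], [68, 0, 0, 0, 0], [68, 0, 0, 0, 0], [68, 0, 0, -10, 0], [68, 0, 0, -45, 0], [68, 0, 0, -85, 0], [68, 0, 0, -125, 0], [68, 0, 0, -130, 0]]}' | sed -n 5,6p
python3 inch.py '{"steps":[[80, 0, 0, -10, 0], [80, 0, 0, -10, 0], [80, 0, 0, -10, 0]]}' | sed -n 5,6p
python3 - <<'E'
from seg import *
prt();im,K,E=snap('wrist','Q4')
hsv=cv2.cvtColor(im,cv2.COLOR_BGR2HSV);g=((hsv[:,:,0]>40)&(hsv[:,:,0]<80)&(hsv[:,:,1]>30))
for a,r,c in comps(g,300)[:2]: print("green",a,np.round(r[0]),np.round(r[1]),"w79",plane([r[0]],K,E,79).round(1))
print(go([440,386,190],1.706))
E
```

```text
opening: 68.0
finger_force: 0.0
opening: 80.0
finger_force: 0.0
t33.6 [545.6 -94.  191. ] [ 1.06  0.76 -1.36  1.81  0.79  1.25  1.12] op80.0 f0.0 [ 0.3 -0.1 -1.6]
green 1642 [104. 260.] [34. 53.] w79 [[ 582.  -273.4   79. ]]
green 1438 [427. 250.] [30. 48.] w79 [[552.8  -2.5  79. ]]
(array([6.890e+01, 4.866e+02, 4.000e-01]), np.float64(-0.060117511073455754), 'tool y yaw 1.646 j7 1.12')
```

```bash
python3 inch.py '{"steps":[[80, 5, 35, 0, 0], [80, 10, 75, 0, 0], [80, 15, 115, 0, 0], [80, 20, 155, 0, 0], [80, 25, 195, 0, 0], [80, 30, 235, 0, 0], [80, 35, 275, 0, 0], [80, 40, 315, 0, 0]]}' | sed -n 2,2p
python3 inch.py '{"steps":[[80, 5, 40, 0, -0.03], [80, 10, 80, 0, -0.06], [80, 15, 120, 0, -0.06], [80, 22, 160, 0, -0.06], [80, 28, 172, 0, -0.06], [80, 28, 172, 20, -0.06], [80, 28, 172, 50, -0.06], [80, 28, 172, 60, -0.06]]}' | sed -n 2,2p
python3 inch.py '{"steps":[[80, 0, 0, 0, 0], [80, 0, 0, 0, 0], [80, 0, 0, 0, 0]]}' | sed -n 2,2p
python3 - <<'E'
from seg import *
prt();im,K,E=snap('wrist','R1')
hsv=cv2.cvtColor(im,cv2.COLOR_BGR2HSV);g=((hsv[:,:,0]>40)&(hsv[:,:,0]<80)&(hsv[:,:,1]>45))
for a,r,c in comps(g,200)[:2]: print("green",a,np.round(r[0]),np.round(r[1]),r[2],plane([r[0]],K,E,38).round(1))
print(go([388.7,386,9],1.706))
E
```

```text
eef_pos: [480.9, 218.4, 189.8]
eef_pos: [439.4, 384.9, 126.4]
eef_pos: [441.9, 387.1, 132.1]
t35.2 [441.9 387.1 132.1] [ 0.04  0.79 -1.18  1.78  0.8   1.15  0.31] op80.1 f0.0 [ 0.8 -0.3  0.5]
green 1354 [327. 200.] [34. 52.] 90.0 [[410.4 389.4  38. ]]
(array([ 53.2,   5.8, 123.5]), np.float64(-0.0006230727459606289), 'tool y yaw 1.705 j7 0.31')
```

```bash
python3 inch.py '{"steps":[[80, 25, 3, 20, 0], [80, 52, 6, 40, 0], [80, 52, 6, 75, 0], [80, 52, 6, 100, 0], [80, 52, 6, 112, 0], [80, 52, 6, 122, 0], [80, 52, 6, 122, 0], [80, 52, 6, 122, 0]]}' | sed -n 2,4p
python3 inch.py '{"steps":[[40, 0, 0, 0, 0], [40, 0, 0, 0, 0], [40, 0, 0, 0, 0], [40, 0, 0, 0, 0], [40, 0, 0, 0, 0]]}' 60 | sed -n 2,6p
```

```text
eef_pos: [389.8, 386.4, 10.2]
ee_rot: [-0.067, 0.998, 0.001, 0.0]
wrist_force: [0.5, -0.3, 1.2]
eef_pos: [390.1, 386.6, 11.0]
ee_rot: [-0.067, 0.998, 0.001, 0.001]
wrist_force: [-0.1, -1.1, 6.6]
opening: 54.3
finger_force: 64.3
```

```bash
python3 inch.py '{"steps":[[40, 0, 0, -15, 0], [40, 0, 0, -50, 0], [40, 0, 0, -90, 0], [40, 0, 0, -130, 0], [40, 0, 0, -165, 0], [40, 0, 0, -165, 0]]}' | sed -n 5,6p
python3 -c "
from h import *
prt();print(go([532.3,82.3,170],1.646))"
```

```text
opening: 54.6
finger_force: 64.5
t36.8 [390.7 389.7 182.3] [ 0.08  0.69 -1.27  1.83  0.72  1.17  0.27] op54.6 f64.5 [ 0.6  1.3 -1.7]
(array([ -98.5, -323.9,   10.9]), np.float64(0.06101575540709203), 'tool y yaw 1.707 j7 0.27')
```

```bash
python3 inch.py '{"steps":[[40, -8, -25, 0, 0], [40, -19, -62, 0, 0.03], [40, -30, -99, 0, 0.06], [40, -41, -136, 0, 0.06], [40, -52, -173, 0, 0.06], [40, -63, -210, 0, 0.06], [40, -75, -248, 0, 0.06], [40, -88, -285, 0, 0.06]]}' | sed -n 5,6p
python3 inch.py '{"steps":[[40, -10, -38, 0, 0], [40, -10, -38, 25, 0], [40, -10, -38, 45, 0], [40, -10, -38, 45, 0], [40, -10, -38, 45, 0]]}' | sed -n 5,6p
python3 -c "
from h import *
prt();snap('wrist','P4');print(go([532.3,82.3,63],1.646))"
```

```text
opening: 54.5
finger_force: 64.5
opening: 54.6
finger_force: 64.4
t37.9 [526.5  77.9 129.2] [ 0.71  0.76 -1.26  1.91  0.82  1.12  0.77] op54.6 f64.4 [ 1.   0.4 -1.7]
(array([-5.2,  3.1, 67.2]), np.float64(0.001529239006842431), 'tool y yaw 1.648 j7 0.77')
```

```bash
python3 inch.py '{"steps":[[40, -5, 3, 30, 0], [40, -5, 3, 50, 0], [40, -5, 3, 60, 0], [40, -5, 3, 65, 0], [40, -5, 3, 65, 0], [40, -5, 3, 65, 0]]}' | sed -n 2,4p
python3 -c "
from h import *
prt();print(go([532.3,82.3,52],1.646))"
```

```text
eef_pos: [533.0, 82.1, 65.5]
ee_rot: [-0.038, 0.999, 0.0, 0.001]
wrist_force: [0.1, -0.3, -1.7]
t38.5 [533.   82.1  65.5] [ 0.64  0.84 -1.16  1.93  0.92  1.03  0.7 ] op54.7 f64.4 [ 0.1 -0.3 -1.7]
(array([ 0.7,  0.2, 13.5]), np.float64(0.0008065287481429095), 'tool y yaw 1.647 j7 0.70')
```

```bash
python3 inch.py '{"steps":[[40, 0, 0, 4, 0], [40, 0, 0, 8, 0], [40, 0, 0, 11, 0], [40, 0, 0, 13, 0], [40, 0, 0, 13, 0], [40, 0, 0, 13, 0]]}' | sed -n 2,4p
```

```text
eef_pos: [532.5, 81.2, 52.0]
ee_rot: [-0.038, 0.999, -0.0, 0.0]
wrist_force: [-2.6, -1.7, 5.1]
```

```bash
python3 inch.py '{"steps":[[68, 0, 0, 0, 0], [68, 0, 0, 0, 0], [68, 0, 0, 0, 0], [68, 0, 0, -10, 0], [68, 0, 0, -45, 0], [68, 0, 0, -85, 0], [68, 0, 0, -125, 0], [68, 0, 0, -160, 0]]}' | sed -n 5,6p
python3 inch.py '{"steps":[[85, 40, 20, -35, 0], [85, 80, 40, -70, 0], [85, 80, 80, -80, 0], [85, 80, 120, -80, 0], [85, 80, 120, -80, 0], [85, 80, 120, -80, 0]]}' | sed -n 2,6p
python3 - <<'E'
from seg import *
prt()
for n,sv in(("top","T4"),("scene","S4")):
    im,K,E=snap(n,sv);hsv=cv2.cvtColor(im,cv2.COLOR_BGR2HSV);h,s,v=cv2.split(hsv)
    o=(h>5)&(h<18)&(s>170)&(v>120)
    for a,r,c in comps(o,60)[:3]: print(n,"orange",a,np.round(r[0],1),np.round(r[1]),cv2.boundingRect(c))
    g=(h>40)&(h<85)&(s>40)&(v>50)
    if n=="top":
        for a,r,c in comps(g,25)[:6]: print("green",a,np.round(r[0],1),np.round(r[1],1),plane([r[0]],K,E,79)[0,:2].round(1),"z54",plane([r[0]],K,E,54)[0,:2].round(1))
T=cv2.imread('pics/T4.png');S=cv2.imread('pics/S4.png')
z=lambda i,x,y,w,h:cv2.resize(i[y:y+h,x:x+w],(400,600),interpolation=cv2.INTER_CUBIC)
cv2.imwrite('pics/m4.png',np.hstack([z(T,230,140,180,270),z(S,200,140,200,300)]))
E
```

```text
opening: 67.5
finger_force: 0.0
eef_pos: [441.9, 200.0, 293.8]
ee_rot: [-0.041, 0.999, 0.0, 0.002]
wrist_force: [-0.3, -0.6, -0.5]
opening: 85.1
finger_force: 0.0
t40.1 [441.9 200.  293.8] [ 0.69  0.45 -1.48  1.85  0.47  1.28  0.73] op85.1 f0.0 [-0.3 -0.6 -0.5]
top orange 486 [315.1 154.9] [11. 52.] (289, 149, 53, 13)
green 277 [361.5 260. ] [14. 19.] [571.8 -91.2] z54 [575.9 -93.8]
green 276 [453.5 254. ] [14. 19.] [ 590.2 -281.1] z54 [ 594.9 -288.8]
green 273 [318.5 267. ] [14. 19.] [554.6  -3.4] z54 [558.2  -3.6]
green 266 [276.  265.5] [13. 20.] [555.   83.5] z54 [558.7  85.7]
green 140 [397.7 193. ] [10.6 22.8] [ 717.7 -166.2] z54 [ 725.8 -170.8]
scene orange 149 [309.  226.5] [41.  5.] (289, 221, 41, 11)
```

View pics/m4.png

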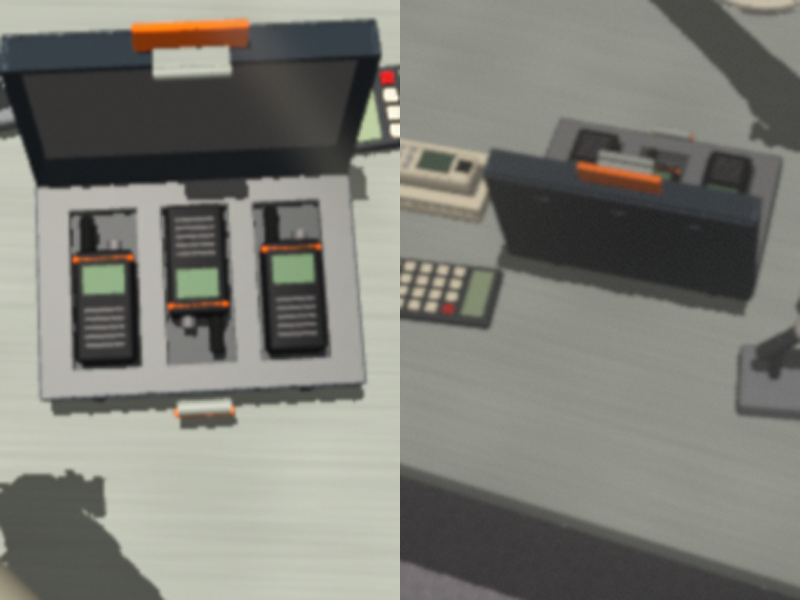

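All three radios lie in their pockets, and the displays agree with the pocket centres within about 3 mm. The lip is at (315,155) in the top view and (309,226) in the scene view. I triangulate it and work out the lid angle.

Run:
```python
from seg import *
D={n:load(n) for n in("T4","S4")}
T=lambda t,s:tri([(t,*D["T4"][1:]),(s,*D["S4"][1:])]).round(1)
print(T([315.1,154.9],[309,226.5]),T([289.5,155.5],[330,229.5]),T([341.5,153],[289.5,223.5]))
for th in(1.6,1.65,1.7,1.75,1.8):
    print(th,np.round([656.7+228*-np.cos(th)+16*np.sin(th),55+228*np.sin(th)+16*np.cos(th)],0))
```

```text
[720.    9.1 266.8] [716.4  53.4 269. ] [724.7 -34.5 266.4]
1.6 [679. 282.]
1.65 [691. 281.]
1.7 [702. 279.]
1.75 [713. 276.]
1.8 [724. 273.]
```

```bash
python3 inch.py '{"steps":[[0, 0, 0, -38, 0], [0, -35, -20, -45, 0], [0, -65, -45, -45, 0], [0, -100, -70, -45, 0], [0, -135, -95, -45, 0], [0, -150, -112, -45, 0], [0, -150, -112, -45, 0]]}' 40| sed -n 2,2p
python3 -c "
from h import *
prt();print(go([762,9,340],1.646))"
```

```text
eef_pos: [606.1, 86.0, 333.5]
t40.8 [606.1  86.  333.5] [ 0.64  0.62 -1.28  1.49  0.59  1.47  0.99] op0.3 f0.0 [-0.1 -0.9 -0.4]
(array([-150.8,  -86.6,   -6.8]), np.float64(-0.012435371673451101), 'tool y yaw 1.634 j7 0.99')
```

```bash
python3 inch.py '{"steps":[[0, -30, -20, -10, 0], [0, -60, -40, -10, 0], [0, -90, -55, -10, 0], [0, -120, -70, -10, 0], [0, -150, -86, -10, 0], [0, -150, -86, -10, 0], [0, -150, -86, -10, 0]]}' 40| sed -n 2,3p
python3 -c "
from h import *
prt();print(go([762,9,250],1.646))"
```

```text
eef_pos: [758.3, 17.3, 343.4]
ee_rot: [-0.035, 0.999, 0.001, -0.002]
t41.4 [758.3  17.3 343.4] [ 0.45  0.84 -1.14  1.03  0.74  1.65  1.2 ] op-0.1 f0.0 [-0.9 -0.7 -0.9]
(array([-3.4, -8.6, 93.4]), np.float64(-0.004219559340716605), 'tool y yaw 1.642 j7 1.20')
```

```bash
python3 inch.py '{"steps":[[0, -4, -6, 25, 0], [0, -4, -6, 50, 0], [0, -4, -6, 70, 0], [0, -4, -6, 85, 0], [0, -4, -6, 92, 0], [0, -4, -6, 92, 0]]}' | sed -n 2,4p
python3 inch.py '{"steps":[[0, 8, 0, 0, 0], [0, 16, 0, 0, 0], [0, 24, 0, 0, 0], [0, 32, 0, 0, 0], [0, 40, 0, -3, 0], [0, 40, 0, -3, 0]]}' | sed -n 2,4p
```

```text
eef_pos: [760.8, 13.9, 252.4]
ee_rot: [-0.038, 0.999, -0.0, -0.002]
wrist_force: [0.7, 0.5, -0.1]
eef_pos: [721.7, 11.8, 259.8]
ee_rot: [-0.038, 0.999, -0.0, 0.001]
wrist_force: [-0.3, 0.8, -0.8]
```

```bash
cat > lip.py <<'E'
from seg import *
prt()
for n in("top","scene"):
    im,K,E=snap(n);hsv=cv2.cvtColor(im,cv2.COLOR_BGR2HSV);h,s,v=cv2.split(hsv)
    o=(h>5)&(h<18)&(s>170)&(v>100);o[300:]=0
    for a,r,c in comps(o,40)[:2]: print(n,"orange",a,np.round(r[0],1),cv2.boundingRect(c))
E
python3 lip.py
```

```text
t42.4 [721.7  11.8 259.8] [ 0.56  0.84 -1.15  1.29  0.75  1.46  1.13] op-0.0 f0.0 [-0.3  0.8 -0.8]
top orange 483 [315.5 163.7] (290, 159, 52, 11)
```

```bash
python3 inch.py '{"steps":[[0, 15, 0, -2, 0], [0, 30, 0, -4, 0], [0, 45, 0, -5, 0], [0, 60, 0, -5, 0], [0, 75, 0, -5, 0], [0, 90, 0, -4, 0], [0, 90, 0, -4, 0]]}' | sed -n 2,4p
python3 lip.py
```

```text
eef_pos: [630.7, 4.6, 261.5]
ee_rot: [-0.038, 0.999, -0.001, -0.001]
wrist_force: [-0.3, -0.6, -0.5]
t43.1 [630.7   4.6 261.5] [ 0.73  0.71 -1.23  1.54  0.68  1.38  1.08] op0.3 f0.0 [-0.3 -0.6 -0.5]
top orange 208 [316.  213.5] (292, 211, 49, 6)
scene orange 81 [333.1 195.4] (327, 191, 12, 10)
scene orange 79 [307.5 190.5] (303, 186, 10, 10)
```

```bash
python3 inch.py '{"steps":[[0, 15, 0, 0, 0], [0, 30, 0, 2, 0], [0, 45, 0, 5, 0], [0, 60, 0, 9, 0], [0, 75, 0, 14, 0], [0, 90, 0, 20, 0], [0, 105, 0, 28, 0], [0, 105, 0, 28, 0]]}' | sed -n 2,4p
python3 lip.py
```

```text
eef_pos: [525.8, -3.4, 232.2]
ee_rot: [-0.038, 0.999, -0.0, -0.001]
wrist_force: [-1.1, 1.5, 0.0]
t43.9 [525.8  -3.4 232.2] [ 0.95  0.6  -1.34  1.83  0.62  1.23  1.06] op-0.1 f0.0 [-1.1  1.5  0. ]
scene orange 327 [329.3 179.7] (311, 172, 37, 16)
```

```bash
python3 inch.py '{"steps":[[0, 0, 0, 0, 0], [0, 0, 0, 0, 0], [0, 0, 0, 0, 0], [0, 0, 0, 0, 0], [0, 0, 0, 0, 0], [0, 0, 0, 0, 0], [0, 0, 0, 0, 0], [0, 0, 0, 0, 0]]}' | sed -n 2,2p
python3 lip.py
python3 - <<'E'
from h import *
for n in("top","scene"):
    c=imaging.calibration(n);K,E=np.array(c["camera_matrix"]),np.array(c["extrinsics"])
    for th in(0,.06,.5,.9,1.1):
        P=np.array([656.7-228*np.cos(th)+16*np.sin(th),-10,55+228*np.sin(th)+16*np.cos(th)]);q=K@(E[:3,:3]@P+E[:3,3]);print(n,th,P.round(),(q/q[2])[:2].round(1))
print(go([492,-9,150],1.646))
E
```

```text
eef_pos: [527.8, -3.2, 233.3]
t44.6 [527.8  -3.2 233.3] [ 0.95  0.6  -1.34  1.83  0.62  1.23  1.06] op0.0 f0.0 [-0.2  0.2  0.7]
top orange 135 [302. 280.] (295, 274, 15, 13)
scene orange 200 [330.9 179.5] (313, 173, 36, 14)
top 0 [429. -10.  71.] [319.9 329.7]
top 0.06 [430. -10.  85.] [320.  328.9]
top 0.5 [464. -10. 178.] [321.3 308.9]
top 0.9 [528. -10. 244.] [323.1 268.8]
top 1.1 [568. -10. 265.] [324.  242.9]
scene 0 [429. -10.  71.] [338.1 197.3]
scene 0.06 [430. -10.  85.] [338.1 194. ]
scene 0.5 [464. -10. 178.] [335.1 176.5]
scene 0.9 [528. -10. 244.] [327.9 173.6]
scene 1.1 [568. -10. 265.] [322.7 177.8]
(array([36.1, -3. , 83.3]), np.float64(-1.9258818409806366e-05), 'tool y yaw 1.646 j7 1.06')
```

```bash
python3 inch.py '{"steps":[[0, -6, 0, 6, 0], [0, -6, 0, 14, 0], [0, -6, 0, 22, 0], [0, -6, 0, 30, 0], [0, -6, 0, 30, 0]]}' | sed -n 2,4p
python3 lip.py
```

```text
eef_pos: [532.4, -3.1, 201.1]
ee_rot: [-0.038, 0.999, 0.0, -0.002]
wrist_force: [-0.6, -0.3, 0.4]
t45.1 [532.4  -3.1 201.1] [ 0.9   0.64 -1.3   1.85  0.66  1.19  1.03] op-0.0 f0.0 [-0.6 -0.3  0.4]
top orange 272 [309.  293.5] (296, 288, 27, 12)
scene orange 82 [344.5 181. ] (339, 177, 12, 9)
```

```bash
python3 inch.py '{"steps":[[0, -20, 0, -40, 0], [0, -20, 0, -80, 0], [0, -20, 0, -80, 0], [0, -20, 0, -80, 0], [0, -20, 0, -80, 0], [0, -20, 0, -80, 0]]}' | sed -n 2,4p
python3 lip.py
python3 inch.py '{"steps":[[0, 0, 0, 0, 0], [0, 0, 0, 0, 0], [0, 0, 0, 0, 0], [0, 0, 0, 0, 0], [0, 0, 0, 0, 0], [0, 0, 0, 0, 0], [0, 0, 0, 0, 0], [0, 0, 0, 0, 0]]}' | sed -n 2,2p
python3 lip.py
```

```text
eef_pos: [552.9, -1.7, 282.4]
ee_rot: [-0.038, 0.999, -0.0, -0.001]
wrist_force: [-0.4, -0.9, -0.7]
t45.7 [552.9  -1.7 282.4] [ 0.91  0.59 -1.35  1.71  0.59  1.34  1.09] op-0.5 f0.0 [-0.4 -0.9 -0.7]
scene orange 96 [341.4 187.6] (331, 185, 22, 7)
eef_pos: [553.7, -1.2, 283.3]
t46.5 [553.7  -1.2 283.3] [ 0.91  0.59 -1.35  1.71  0.59  1.34  1.09] op-0.1 f0.0 [ 0.2 -0.5 -0.1]
scene orange 57 [343.  196.4] (334, 194, 19, 6)
```

```bash
python3 inch.py '{"steps":[[0, 30, -2, 0, 0], [0, 61, -3, 30, 0], [0, 61, -3, 65, 0], [0, 61, -3, 100, 0], [0, 61, -3, 125, 0], [0, 61, -3, 145, 0], [0, 61, -3, 145, 0]]}' | sed -n 2,4p
python3 lip.py
python3 inch.py '{"steps":[[0, 0, 0, 6, 0], [0, 0, 0, 12, 0], [0, 0, 0, 18, 0], [0, 0, 0, 24, 0], [0, 0, 0, 30, 0], [0, 0, 0, 30, 0]]}' | sed -n 2,4p
```

```text
eef_pos: [490.3, -9.5, 135.0]
ee_rot: [-0.038, 0.999, 0.0, -0.003]
wrist_force: [-0.9, -0.6, -0.1]
t47.2 [490.3  -9.5 135. ] [ 0.92  0.65 -1.24  2.    0.72  1.04  0.98] op-0.3 f0.0 [-0.9 -0.6 -0.1]
eef_pos: [492.3, -9.0, 107.2]
ee_rot: [-0.038, 0.999, -0.0, -0.001]
wrist_force: [-0.6, 0.3, -0.4]
```

```bash
python3 inch.py '{"steps":[[0, 0, 0, 4, 0], [0, 0, 0, 8, 0], [0, 0, 0, 12, 0], [0, 0, 0, 12, 0]]}' | sed -n 2,4p
python3 inch.py '{"steps":[[0, 0, 0, 4, 0], [0, 0, 0, 8, 0], [0, 0, 0, 8, 0]]}' | sed -n 2,4p
```

```text
eef_pos: [492.6, -8.9, 95.6]
ee_rot: [-0.038, 0.999, 0.0, -0.0]
wrist_force: [0.4, 0.8, 0.4]
eef_pos: [492.3, -8.8, 88.0]
ee_rot: [-0.038, 0.999, -0.0, -0.001]
wrist_force: [-0.3, 0.0, 1.0]
```

```bash
python3 inch.py '{"steps":[[0, 0, 0, 3, 0], [0, 0, 0, 6, 0], [0, 0, 0, 6, 0]]}' | sed -n 4,4p
python3 inch.py '{"steps":[[0, 0, 0, 3, 0], [0, 0, 0, 6, 0], [0, 0, 0, 6, 0]]}' | sed -n 2,4p
python3 -c "
from h import *
prt();snap('wrist','V')"
```

```text
wrist_force: [0.3, -0.2, 0.2]
eef_pos: [493.5, -8.8, 81.3]
ee_rot: [-0.038, 0.999, -0.003, -0.0]
wrist_force: [-21.5, -5.0, 62.1]
t48.9 [493.5  -8.8  81.3] [ 0.84  0.71 -1.14  2.03  0.82  0.96  0.9 ] op0.1 f31.4 [-21.5  -5.   62.1]
```

```bash
python3 inch.py '{"steps":[[0, 0, 0, -10, 0], [0, 0, 0, -40, 0], [0, 0, 0, -80, 0], [0, 0, 0, -120, 0], [0, 0, 0, -160, 0], [0, 40, 40, -180, 0], [0, 60, 80, -180, 0], [0, 60, 120, -180, 0]]}' | sed -n 2,4p
python3 inch.py '{"steps":[[0, 0, 40, 0, 0], [0, 0, 80, 0, 0], [0, 0, 120, 0, 0], [0, 0, 120, 0, 0], [0, 0, 120, 0, 0]]}' | sed -n 2,2p
python3 lip.py
python3 - <<'E'
from seg import *
ims={n:snap(n,n+'9') for n in("top","scene")}
im,K,E=ims["top"];g=cv2.cvtColor(im,cv2.COLOR_BGR2GRAY)
m=g<75;m[:200]=0;m[345:]=0;m[:,:230]=0;m[:,410:]=0
for a,r,c in comps(m,1500)[:1]:
    q=corners(c);print("lid",q.tolist());print({z:plane(q,K,E,z)[:,:2].round(0).tolist() for z in(91,)})
hsv=cv2.cvtColor(im,cv2.COLOR_BGR2HSV);h,s,v=cv2.split(hsv)
for a,r,c in comps((h>40)&(h<85)&(s>40)&(v>50),25)[:3]: print("green",np.round(r[0],1),plane([r[0]],K,E,54)[0,:2].round(1))
for a,r,c in comps(((h<8)|(h>172))&(s>150)&(v>90),150)[:2]: print("red",np.round(r[0],1),np.round(r[1]),plane([r[0]],K,E,50)[0,:2].round(1))
for n in ims:
    im=ims[n][0];hsv=cv2.cvtColor(im,cv2.COLOR_BGR2HSV);h,s,v=cv2.split(hsv)
    for a,r,c in comps((h>4)&(h<20)&(s>120)&(v>90),25)[:5]: print(n,"or",a,np.round(r[0],1),cv2.boundingRect(c))
E
```

```text
eef_pos: [427.1, 89.8, 256.1]
ee_rot: [-0.035, 0.999, -0.001, 0.0]
wrist_force: [0.5, 0.9, -0.9]
eef_pos: [417.6, 215.0, 256.2]
t50.0 [417.6 215.  256.2] [ 0.6   0.38 -1.36  1.93  0.4   1.16  0.75] op-0.1 f0.0 [ 0.8 -0.2 -0.8]
scene orange 70 [336.4 198.3] (322, 195, 30, 7)
green [454.  251.4] [ 600.4 -290.1]
green [393.  188.3] [ 736.1 -160.7]
red [177.5 247.6] [55. 12.] [591.2 296.4]
red [ 31.1 161.1] [41.  5.] [773.7 632.9]
top or 672 [321.6 322.1] (299, 314, 46, 17)
scene or 1262 [151.5  20. ] (131, 0, 42, 41)
scene or 1030 [121.   25.8] (94, 0, 49, 58)
scene or 291 [558.5 448. ] (535, 433, 48, 31)
scene or 182 [609.5 355.9] (580, 351, 60, 11)
scene or 134 [336.5 198.3] (321, 194, 32, 9)
```

Run:
```python
from seg import *
snap('wrist','W0')
import shutil
for n in("T2","T4","top9"):
    im,K,E=load(n);hsv=cv2.cvtColor(im,cv2.COLOR_BGR2HSV);h,s,v=cv2.split(hsv)
    sub=np.zeros(h.shape,bool);sub[225:290,410:515]=True
    g=comps(sub&(h>40)&(h<85)&(s>40)&(v>50),25)
    i=im.astype(int);cr=sub&(i[:,:,2]-i[:,:,0]>18)&(v>140)&(h<40)
    dk=comps(sub&(v<70),8)
    print(n,"green",[(a,np.round(r[0],1),np.round(r[1],1),round(r[2])) for a,r,c in g],"dark",[(a,np.round(r[0],1)) for a,r,c in dk[:3]])
    for a,r,c in comps(cr,150)[:3]: print("   cream",a,np.round(r[0],1),cv2.boundingRect(c))
a,b=load("T4")[0].astype(int),load("top9")[0].astype(int)
d=np.abs(a-b).max(2)>40;ys,xs=np.nonzero(d[225:290,410:515]);print(len(xs),xs.min()+410 if len(xs) else 0,xs.max()+410 if len(xs) else 0,ys.min()+225 if len(xs) else 0,ys.max()+225 if len(xs) else 0)
```

```text
T2 green [(np.int32(276), array([453.5, 254. ]), array([14., 19.]), 90)] dark [(np.int32(563), array([496.5, 277.5])), (np.int32(55), array([435.5, 255.5]))]
   cream 3404 [462.1 254.8] (413, 230, 99, 51)
T4 green [(np.int32(276), array([453.5, 254. ]), array([14., 19.]), 90)] dark [(np.int32(55), array([435.5, 255.5]))]
   cream 3687 [462.4 254.8] (413, 230, 100, 51)
top9 green [(np.int32(286), array([454. , 251.4]), array([14.4, 19.7]), 86)] dark [(np.int32(59), array([436. , 252.5])), (np.int32(37), array([446. , 266.4])), (np.int32(20), array([492.5, 263.5]))]
   cream 3398 [462.4 254.7] (413, 230, 100, 51)
815 428 504 240 269
```

The handset has been knocked since it was placed: its display went from (453.5,254) to (454,251.4) and looks slightly larger. I go back to mend it.

```bash
python3 inch.py '{"steps":[[64, -5, -38, 0, 0.1], [64, -10, -76, 0, 0.2], [64, -20, -114, 0, 0.3], [64, -30, -152, 0, 0.4], [64, -40, -190, 0, 0.5], [64, -50, -228, 0, 0.62], [64, -60, -266, 0, 0.74], [64, -70, -304, 0, 0.86]]}' | sed -n 2,2p
python3 -c "
from h import *
prt();print(go([597,-318,220],0.095))"
```

```text
eef_pos: [511.6, -92.6, 255.7]
t50.9 [511.6 -92.6 255.7] [ 1.01  0.38 -1.09  1.82  0.37  1.16  0.57] op63.7 f0.0 [ 0.6 -0.2  0.9]
(array([-220.8,  -96.6,   35.8]), np.float64(0.6797401298028874), 'tool y yaw 0.775 j7 0.57')
```

```bash
python3 inch.py '{"steps":[[64, -36, -15, 5, 0.1], [64, -72, -30, 10, 0.2], [64, -108, -45, 15, 0.3], [64, -144, -60, 25, 0.42], [64, -180, -75, 36, 0.54], [64, -215, -90, 36, 0.66], [64, -221, -97, 36, 0.68], [64, -221, -97, 36, 0.68]]}' | sed -n 2,2p
python3 inch.py '{"steps":[[64, 0, 0, 0, 0], [64, 0, 0, 0, 0], [64, 0, 0, 0, 0]]}' | sed -n 2,2p
python3 -c "
from h import *
prt();snap('wrist','X1')"
python3 inch.py '{"steps":[[64, -5, -35, -20, 0], [64, -5, -70, -40, 0], [64, -5, -70, -40, 0], [64, -5, -70, -40, 0], [64, -5, -70, -40, 0]]}' | sed -n 2,2p
cat > hs.py <<'E'
from seg import *
import sys
prt();snap('wrist',sys.argv[1])
def feats(n):
    im,K,E=load(n);h,s,v=cv2.split(cv2.cvtColor(im,cv2.COLOR_BGR2HSV));i=im.astype(int)
    g=comps((h>40)&(h<90)&(s>40)&(v>35),400)
    g=[o for o in g if o[1][0][0]>200 and o[1][0][0]<440]
    q=corners(g[0][2]);return q,g[0][0],K,E
A,B=[feats(n) for n in sys.argv[2:4]]
print(A[0].tolist(),B[0].tolist(),A[1],B[1])
P=np.array([tri([(A[0][i],*A[2:]),(B[0][i],*B[2:])]) for i in range(4)])
print(P.round(1).tolist())
for n in(A,B): print("z54:",plane(n[0],n[2],n[3],54)[:,:2].round(1).tolist())
E
python3 hs.py X2 X1 X2
```

```text
eef_pos: [597.3, -319.8, 218.1]
eef_pos: [599.7, -310.6, 220.3]
t51.8 [ 599.7 -310.6  220.3] [ 0.95  0.63 -0.78  1.47  0.46  1.22  0.22] op63.8 f0.0 [-0.   1.1  0.5]
eef_pos: [531.0, -324.0, 260.4]
t52.3 [ 531.  -324.   260.4] [ 1.09  0.51 -0.83  1.57  0.39  1.23  0.31] op64.2 f0.0 [-0.1  1.1  0.1]
[[304.0, 176.0], [339.0, 176.0], [338.0, 221.0], [304.0, 221.0]] [[372.0, 166.0], [402.0, 167.0], [399.0, 207.0], [369.0, 207.0]] 1442 811
[[579.7, -270.3, 58.5], [612.8, -267.8, 51.0], [617.2, -311.2, 51.0], [583.7, -314.2, 54.0]]
z54: [[579.6, -270.9], [612.6, -267.3], [617.1, -310.8], [583.8, -314.4]]
z54: [[580.4, -270.3], [612.2, -267.9], [616.4, -310.6], [583.7, -314.1]]
```

Run:
```python
from seg import *
for n in("J","X1","X2"):
    im,K,E=load(n);h,s,v=cv2.split(cv2.cvtColor(im,cv2.COLOR_BGR2HSV));i=im.astype(int)
    g=[o for o in comps((h>40)&(h<90)&(s>40)&(v>35),400) if 200<o[1][0][0]<440]
    P=plane(corners(g[0][2]),K,E,54)[:,:2];print(n,"disp c",P.mean(0).round(1),"w",np.linalg.norm(P[0]-P[1]).round(1),np.linalg.norm(P[2]-P[3]).round(1),"l",np.linalg.norm(P[1]-P[2]).round(1),np.linalg.norm(P[3]-P[0]).round(1))
    cr=(i[:,:,2]-i[:,:,0]>12)&(v>130)&(h<40)
    x0,y0=np.array(g[0][1][0]).astype(int)
    for dy in(-12,0,12):
        r=i[y0+dy].mean(1); lo,hi=x0-85,x0+85
        print("  row",dy,[int(t) for t in r[lo:hi:2]] if dy==0 else "")
```

```text
J disp c [ 592.3 -289.3] w 33.2 33.4 l 43.1 43.1
  row -12 
  row 0 [154, 151, 155, 153, 154, 154, 157, 157, 156, 154, 152, 153, 73, 141, 196, 195, 196, 196, 196, 196, 196, 196, 196, 196, 199, 151, 89, 139, 161, 173, 172, 95, 89, 87, 88, 90, 89, 90, 91, 91, 88, 91, 91, 92, 88, 90, 92, 92, 93, 93, 93, 94, 91, 90, 108, 202, 191, 184, 179, 147, 129, 68, 146, 203, 202, 202, 202, 202, 203, 203, 203, 203, 203, 204, 163, 154, 154, 155, 155, 156, 157, 158, 155, 153, 155]
  row 12 
X1 disp c [ 598.3 -290.9] w 33.2 33.5 l 43.7 43.7
  row -12 
  row 0 [147, 146, 145, 148, 143, 141, 144, 141, 144, 142, 145, 146, 149, 144, 144, 139, 124, 130, 187, 187, 186, 185, 187, 187, 187, 187, 179, 113, 106, 50, 74, 137, 157, 173, 82, 82, 85, 83, 86, 84, 84, 85, 85, 85, 86, 84, 86, 87, 85, 88, 88, 94, 192, 176, 170, 150, 193, 192, 192, 192, 192, 191, 192, 194, 153, 144, 144, 145, 145, 149, 148, 142, 145, 145, 143, 143, 141, 148, 146, 142, 146, 143, 145, 144, 145]
  row 12 
X2 disp c [ 598.1 -290.7] w 31.9 32.9 l 42.9 44.0
  row -12 
  row 0 [148, 148, 147, 147, 143, 144, 145, 146, 144, 146, 148, 149, 146, 147, 66, 75, 76, 76, 153, 195, 194, 195, 194, 195, 194, 196, 187, 62, 55, 55, 73, 96, 137, 158, 180, 82, 92, 93, 94, 95, 95, 93, 94, 96, 96, 94, 96, 96, 98, 93, 94, 161, 180, 169, 199, 196, 196, 196, 196, 196, 179, 146, 147, 148, 149, 145, 147, 145, 146, 146, 150, 148, 145, 148, 146, 147, 144, 145, 148, 143, 148, 145, 147, 146, 145]
  row 12
```

The display stereo gives the same height and no lift at the wall side, so the handset slid about 6 mm against the +x wall of the trough. To be safe I re-seat it by gripping it at the cradle centre.

```bash
python3 inch.py '{"steps":[[70, 0, 30, 40, 0], [70, 0, 66, 75, 0], [70, 0, 66, 110, 0], [70, 0, 66, 145, 0], [70, 0, 66, 175, 0], [70, 0, 66, 175, 0], [70, 0, 66, 175, 0]]}' | sed -n 2,2p
python3 -c "
from h import *
prt();print(go([596.5,-317.5,29],0.095))"
```

```text
eef_pos: [595.7, -315.5, 82.4]
t52.9 [ 595.7 -315.5   82.4] [ 0.92  0.78 -0.7   1.57  0.56  1.01  0.15] op70.1 f0.0 [ 1.  -0.7 -0. ]
(array([-2.3,  0.7, 53.4]), np.float64(0.013420642245192349), 'tool y yaw 0.108 j7 0.15')
```

```bash
python3 inch.py '{"steps":[[70, -1, 1, 20, 0.013], [70, -2, 1, 38, 0.013], [70, -2, 1, 47, 0.013], [70, -2, 1, 52, 0.013], [70, -2, 1, 52, 0.013], [70, -2, 1, 52, 0.013]]}' | sed -n 2,4p
python3 inch.py '{"steps":[[40, 0, 0, 0, 0], [40, 0, 0, 0, 0], [40, 0, 0, 0, 0], [40, 0, 0, 0, 0], [40, 0, 0, 0, 0], [40, 0, 0, 0, 0]]}' 25| sed -n 2,6p
```

```text
eef_pos: [598.6, -319.9, 34.4]
ee_rot: [0.673, 0.739, 0.0, 0.001]
wrist_force: [-0.7, -0.3, 0.3]
eef_pos: [599.1, -320.0, 34.7]
ee_rot: [0.673, 0.739, 0.001, 0.001]
wrist_force: [-0.4, 0.8, 6.2]
opening: 49.1
finger_force: 26.7
```

```bash
python3 inch.py '{"steps":[[40, 1, -1, 0, 0], [40, 2, -2, 1, 0], [40, 2, -2, 2, 0], [40, 2, -2, 2, 0]]}' | sed -n 2,4p
python3 inch.py '{"steps":[[70, 0, 0, 0, 0], [70, 0, 0, 0, 0], [70, 0, 0, 0, 0], [70, 0, 0, -10, 0], [70, 0, 0, -45, 0], [70, 0, 0, -85, 0], [70, 0, 0, -125, 0], [70, 0, 0, -165, 0]]}' | sed -n 5,6p
python3 inch.py '{"steps":[[70, 0, 0, -20, 0], [70, 0, 0, -20, 0], [70, 0, 0, -20, 0]]}' | sed -n 2,2p
python3 hs.py Y1 Y1 X2
```

```text
eef_pos: [598.5, -319.8, 34.6]
ee_rot: [0.674, 0.739, 0.001, 0.004]
wrist_force: [1.7, -1.9, 15.0]
opening: 69.9
finger_force: 0.0
eef_pos: [596.0, -318.0, 217.8]
t55.2 [ 596.  -318.   217.8] [ 0.96  0.63 -0.78  1.48  0.46  1.21  0.21] op69.9 f0.0 [-0.3  0.4 -1.4]
[[303.0, 168.0], [339.0, 168.0], [337.0, 213.0], [303.0, 213.0]] [[372.0, 166.0], [402.0, 167.0], [399.0, 207.0], [369.0, 207.0]] 1436 811
[[576.4, -269.2, 78.2], [607.9, -267.0, 70.8], [610.1, -306.4, 77.5], [579.7, -309.7, 76.5]]
z54: [[575.5, -270.9], [609.0, -267.8], [611.7, -310.5], [578.9, -313.6]]
z54: [[580.4, -270.3], [612.2, -267.9], [616.4, -310.6], [583.7, -314.1]]
```

Run:
```python
from seg import *
T=load("top9");S=load("scene9")
print("lip",tri([([321.6,322.1],*T[1:]),([336.5,198.3],*S[1:])]).round(1))
im,K,E=snap("top","topZ");i,K2,E2=snap("scene","sceneZ")
for n,im in(("top",im),("scene",i)):
    h,s,v=cv2.split(cv2.cvtColor(im,cv2.COLOR_BGR2HSV))
    for a,r,c in comps((h>4)&(h<20)&(s>120)&(v>90),60): 
        if 290<r[0][0]<350 and r[0][1]>150: print(n,"or",a,np.round(r[0],1),cv2.boundingRect(c))
    if n=="top":
        for a,r,c in comps(((h<8)|(h>172))&(s>150)&(v>90),150)[:1]: print("red",np.round(r[0],1),np.round(r[1]),plane([r[0]],K,E,50)[0,:2].round(1))
for th in(0,.06):
    for d in(200,228):
        P=np.array([656.7-d*np.cos(th)+20*np.sin(th),-12,55+d*np.sin(th)+20*np.cos(th)])
        print(th,d,[(lambda q:(q/q[2])[:2].round(1))(k@(e[:3,:3]@P+e[:3,3])) for k,e in((K,E),(K2,E2))])
```

```text
lip [443.2 -11.6  80.9]
top or 672 [321.6 322. ] (299, 314, 46, 17)
red [177.5 247.6] [55. 12.] [591.1 296.4]
scene or 133 [336.5 198.3] (321, 194, 32, 9)
0 200 [array([321.3, 315.5]), array([334.3, 203.2])]
0 228 [array([320.9, 329.7]), array([337.4, 196.1])]
0.06 200 [array([321.5, 314.5]), array([334.2, 200.4])]
0.06 228 [array([321.1, 328.8]), array([337.4, 192.9])]
```

```bash
python3 -c "
from h import *
prt();print(workorder.finish_job())"
```

```text
t55.3 [ 594.1 -317.7  214. ] [ 0.96  0.64 -0.78  1.48  0.46  1.21  0.21] op70.1 f0.0 [-0.7  0.3  0.3]
the job is handed in; nothing more can be done
None
```

I handed the job in at 55 s with the handset re-seated in its cradle after a knock, the stapler in the tray, all three radios in pockets, and the lid pressed with 62 N; the cameras could not clearly show that the catch snapped, and no verdict came back.

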